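Close and pin the fuel-cell test fixtures

TASK

Close up every fuel-cell test fixture whose upper half is lying on the bench: set each upper half gently on the lower half of its own outline, where gasket and membrane are already laid, with both brass tabs on the same side and the pin holes lined up. Then push a locating pin from the rack down through both of its holes, upper and lower half, until the knob sits on the plate. Do not disturb the bottle, the jar or the screwdriver.

Things in the scene. Friction and masses are not known exactly. Their poses are not given: they have to be found in the camera images.
- upper_small: Upper half of the small fixture, the smaller square, 82 (x) by 82 (y) mm, 20 mm thick, 0.38 kg, loose or absent: black graphite under aluminium. Lifting rib on top in the middle, 20 (x) by 44 (y) mm, top 46 mm above the underside. Brass tab sticks out 20 mm on the -x side, at y = 14 mm. 14 mm tall brass unions at (28, 28) and (-28, -28) mm. Origin: centre of the underside, z up.
- lower_small: Lower half of the small fixture, the smaller square, 82 (x) by 82 (y) mm, screwed to the bench on a grey foot. Its flat top, cream gasket with a black window, takes the upper half 46 mm above the bench; underside at 28 mm. Two 10 mm pin holes go right through at (28, -28) and (-28, 28) mm. Brass tab on the -x side, at y = -14 mm. Origin: centre of the foot on the bench, z up.
- upper_small_hole0 (a point): Mouth of pin hole 0 of upper_small, a 10 mm hole right through it, at (28, -28) mm: on the top face of the plate, 20 mm above the underside. Belongs over the hole at (28, -28) mm of lower_small.
- upper_small_hole1 (a point): Mouth of pin hole 1 of upper_small, a 10 mm hole right through it, at (-28, 28) mm: on the top face of the plate, 20 mm above the underside. Belongs over the hole at (-28, 28) mm of lower_small.
- upper_long: Upper half of the long fixture, oblong, 82 (x) by 112 (y) mm, 20 mm thick, 0.48 kg, loose or absent: black graphite under aluminium. Lifting rib on top in the middle, 20 (x) by 44 (y) mm, top 46 mm above the underside. Brass tab sticks out 20 mm on the -x side, at y = 14 mm. 14 mm tall brass unions at (28, 43) and (-28, -43) mm. Origin: centre of the underside, z up.
- lower_long: Lower half of the long fixture, oblong, 82 (x) by 112 (y) mm, screwed to the bench on a grey foot. Its flat top, cream gasket with a black window, takes the upper half 46 mm above the bench; underside at 28 mm. Two 10 mm pin holes go right through at (28, -43) and (-28, 43) mm. Brass tab on the -x side, at y = -14 mm. Origin: centre of the foot on the bench, z up.
- upper_long_hole0 (a point): Mouth of pin hole 0 of upper_long, a 10 mm hole right through it, at (28, -43) mm: on the top face of the plate, 20 mm above the underside. Belongs over the hole at (28, -43) mm of lower_long.
- upper_long_hole1 (a point): Mouth of pin hole 1 of upper_long, a 10 mm hole right through it, at (-28, 43) mm: on the top face of the plate, 20 mm above the underside. Belongs over the hole at (-28, 43) mm of lower_long.
- upper_large: Upper half of the large fixture, the larger square, 104 (x) by 104 (y) mm, 20 mm thick, 0.58 kg, loose or absent: black graphite under aluminium. Lifting rib on top in the middle, 20 (x) by 44 (y) mm, top 46 mm above the underside. Brass tab sticks out 20 mm on the -x side, at y = 14 mm. 14 mm tall brass unions at (39, 39) and (-39, -39) mm. Origin: centre of the underside, z up.
- lower_large: Lower half of the large fixture, the larger square, 104 (x) by 104 (y) mm, screwed to the bench on a grey foot. Its flat top, cream gasket with a black window, takes the upper half 46 mm above the bench; underside at 28 mm. Two 10 mm pin holes go right through at (39, -39) and (-39, 39) mm. Brass tab on the -x side, at y = -14 mm. Origin: centre of the foot on the bench, z up.
- upper_large_hole0 (a point): Mouth of pin hole 0 of upper_large, a 10 mm hole right through it, at (39, -39) mm: on the top face of the plate, 20 mm above the underside. Belongs over the hole at (39, -39) mm of lower_large.
- upper_large_hole1 (a point): Mouth of pin hole 1 of upper_large, a 10 mm hole right through it, at (-39, 39) mm: on the top face of the plate, 20 mm above the underside. Belongs over the hole at (-39, 39) mm of lower_large.
- pin_rack: White pin rack, 100 mm (x) by 160 mm (y), top 58 mm above the bench, fixed to the bench. Eight pins hang in its holes with their knobs on the top, at x = -30 and 30 mm, y = -60, -20, 20 and 60 mm. Origin: centre of its underside.
- pin1: Locating pin 1; all eight are alike and interchangeable, 45 g. Dark steel knob, 16 mm across, 30 mm tall, above a steel shank of 8 mm, 48 mm long, its last 7 mm tapered to 4 mm. Origin: on the axis, at the shoulder under the knob; z up out of the knob. At the start it stands in the rack, shoulder 58 mm above the bench.
- pin2: Locating pin 2; all eight are alike and interchangeable, 45 g. Dark steel knob, 16 mm across, 30 mm tall, above a steel shank of 8 mm, 48 mm long, its last 7 mm tapered to 4 mm. Origin: on the axis, at the shoulder under the knob; z up out of the knob. At the start it stands in the rack, shoulder 58 mm above the bench.
- pin3: Locating pin 3; all eight are alike and interchangeable, 45 g. Dark steel knob, 16 mm across, 30 mm tall, above a steel shank of 8 mm, 48 mm long, its last 7 mm tapered to 4 mm. Origin: on the axis, at the shoulder under the knob; z up out of the knob. At the start it stands in the rack, shoulder 58 mm above the bench.
- pin4: Locating pin 4; all eight are alike and interchangeable, 45 g. Dark steel knob, 16 mm across, 30 mm tall, above a steel shank of 8 mm, 48 mm long, its last 7 mm tapered to 4 mm. Origin: on the axis, at the shoulder under the knob; z up out of the knob. At the start it stands in the rack, shoulder 58 mm above the bench.
- pin5: Locating pin 5; all eight are alike and interchangeable, 45 g. Dark steel knob, 16 mm across, 30 mm tall, above a steel shank of 8 mm, 48 mm long, its last 7 mm tapered to 4 mm. Origin: on the axis, at the shoulder under the knob; z up out of the knob. At the start it stands in the rack, shoulder 58 mm above the bench.
- pin6: Locating pin 6; all eight are alike and interchangeable, 45 g. Dark steel knob, 16 mm across, 30 mm tall, above a steel shank of 8 mm, 48 mm long, its last 7 mm tapered to 4 mm. Origin: on the axis, at the shoulder under the knob; z up out of the knob. At the start it stands in the rack, shoulder 58 mm above the bench.
- pin7: Locating pin 7; all eight are alike and interchangeable, 45 g. Dark steel knob, 16 mm across, 30 mm tall, above a steel shank of 8 mm, 48 mm long, its last 7 mm tapered to 4 mm. Origin: on the axis, at the shoulder under the knob; z up out of the knob. At the start it stands in the rack, shoulder 58 mm above the bench.
- pin8: Locating pin 8; all eight are alike and interchangeable, 45 g. Dark steel knob, 16 mm across, 30 mm tall, above a steel shank of 8 mm, 48 mm long, its last 7 mm tapered to 4 mm. Origin: on the axis, at the shoulder under the knob; z up out of the knob. At the start it stands in the rack, shoulder 58 mm above the bench.
- spray_bottle: White plastic bottle, 60 mm across, 150 mm tall, a bystander. Origin: centre of its underside.
- torque_driver: Screwdriver with a black handle, 200 mm long, lying on the bench, a bystander.
- gasket_jar: Glass jar, 68 mm across, 70 mm tall, a bystander. Origin: centre of its underside.
Not all that is in view belongs to the job. Leave any orange, pink or red look-alike of the upper_small alone.

How it is judged:
By the outcome, as a careful person would: the job done as asked, in the order asked, and still so for the second after the job is handed in, with the robot touching nothing.
Of upper_small, upper_long, upper_large only 2 to 3 are there at a start; the rules pass over those that are not, and their reading is None.
At some moment in a run one of upper_small, upper_long, upper_large may be knocked a few centimetres aside while the robot is not near it.
It also fails if it takes over 210 s, if anything falls off the work surface, if the arm or the gripper's body presses on something with over 40 N, if the wrist force passes 120 N, or if a joint passes its speed limit or range.

ROBOT

A 6-joint arm with a two-finger parallel gripper is mounted at the origin on the work surface. World frame = base frame: x ahead of the robot, y to its left, z up, the work surface at z = 0. Lengths are in m, angles in rad, forces in N, time in s.
With the tool pointing down it reaches from about 0.35 to 0.975 m from the base axis. Payload 4.9 kg.
Tool frame: the origin (TCP) lies midway between the tips of the shut fingers; the grasp point (between the pads) lies 19 mm behind it; z points along the fingers, y is the direction in which the jaws open and shut (so a half turn about z gives the same grasp; the last joint's range is limited). The gripper opens to 85 mm and grips with 20 to 120 N. Pads are 22 mm wide; open, the fingers measure 114 mm over their backs; the gripper's body (76 mm by 85 mm) begins 54 mm behind the grasp point. The pads swing forward as they close: fully open they stand 13 mm farther back than shut.
Start: joints at [-1.342, 0.053, 1.613, -0, 1.476, -0.119], TCP at [0.213, -0.588, 0.198] pointing down, gripper open.
Joint ranges: [-3.01, 3.01], [-1.01, 2.22], [0.06, 2.58], [-1.02, 4.17], [0.09, 2.62], [-3.14, 3.14]. Speed limits (rad/s): [2.57, 2.57, 3.14, 3.14, 3.14, 3.14].

INTERFACE

Orientations are given as a rotation vector (axis times angle).
In Python, from station import ctrl gives the robot as it stands.
- The arm moves only by the shell command python3 -m jog 'ROWS' [FORCE]. ROWS is JSON, one flat list of numbers, 7 for each row, row after row: the opening, from 0 (shut) to 1 (fully open), then the shift along the tool's x, y, z in m, then the turn, a rotation vector about the tool's x, y, z in degrees. A call has 1 to 10 rows; each row shifts and turns the commanded pose from where the row before left it, along the tool's axes as they then stand; what a row does not reach is not made up. A row lasts 1/8 s, in which the tool goes at most 62.5 mm and 10.7 degrees, less where a joint would pass 70% of its speed; a pose out of reach is approached as far as the arm can. A call with a gripper value outside its range is refused whole. The fingers move at their own pace and stop on an object; FORCE is the grip in N (left out, the last holds). Time passes only in rows, so rows that do not move let the fingers close. It gives the time, the measured TCP pose, the force and the opening at its end, in the units of the state.
- ctrl.get_obs(): the state, without advancing time (a new reading comes with each control period).
- ctrl.get_image(name): name is "scene" or "top" or "wrist"; returns a dict with "image" (384x512x3 uint8, blue, green, red), "camera_matrix" (3x3 intrinsics, pixels), "rvec" (rotation vector, rad) and "tvec" (3), from world to camera coordinates, as OpenCV has them; the wrist camera has in their place "mount" (4x4, takes a point from camera to tool coordinates, whose origin is the TCP and whose axes are the flange's). Camera axes: x right, y down, z forward; pixel columns grow to the right and rows downward; lengths in m; the calibration is good to about 2 mm. A picture is of the moment at which its call begins: read the wrist's pose just before it. There is no depth.
- ctrl.finish_job(): hands the job in, once; it reports no verdict.
Trained networks look in a picture, given as the dict that the camera call returned (one of the last four; its "shot" number tells which), for a name from the list of things; names that differ only in an ending like _2 or _b are one class to them, and where a whole thing is asked for, a point or a joint stands for the part that bears it (a point fixed in the world has none). Each returns a list of dicts, best first, with "p" (0 to 1); they miss things now and then, are a little off and sometimes report something else, mostly with a low value. They report only what shows in the picture. A call takes as long as a camera call. They do not tell look-alikes from the thing itself.
- ctrl.boxes_of(target, picture): "box" ([centre column, centre row, width, height] in pixels, round what is visible of it).
The state is a dict: "t": time; "q": joint angles; "dq": joint speeds; "effort": joint torques, N m; "tool_pos": TCP position; "tool_rot": TCP orientation; "contact_force": force on the tool from outside, world axes, zero at the start; "wrist_torque": the same for the moment, N m; "opening": finger opening in m.
Only numpy, scipy, OpenCV 4.12 (cv2) and the standard library are available. Lean on these libraries where they do the work, as an engineer would, in place of code of your own. Each camera call takes 0.05 s, during which the arm holds its last target. There are 200 camera calls.

## Working session

There is one attempt and no reset: what is moved stays moved. The work goes in short steps, Python scripts to look and compute and a shell command to move; the robot and the scene stay as the last step left them, time stands still between calls to the robot, and variables do not carry over. Pictures are saved under pics/ and viewed, about 12 in all and at most 16, crops included, and the job is handed in when it is done.

```bash
mkdir -p pics; ls; python3 - <<'E'
from station import ctrl
import cv2
print(ctrl.get_obs())
for n in ("top","scene"):
    d=ctrl.get_image(n); cv2.imwrite(f"pics/{n}0.png",d["image"]); print(n,d["camera_matrix"],d["rvec"],d["tvec"])
    for t in ("upper_small","upper_long","upper_large","lower_small","lower_long","lower_large","pin_rack","spray_bottle","torque_driver","gasket_jar"):
        print(t,[( [round(float(v)) for v in b["box"]],round(b["p"],2)) for b in ctrl.boxes_of(t,d)][:4])
E
```

```text
pics
{'t': 0.0, 'q': array([-1.34200680e+00,  5.33721929e-02,  1.61431372e+00, -1.79593423e-05,
        1.47600846e+00, -1.19002580e-01]), 'dq': array([ 0.00079541,  0.00243708, -0.00031423,  0.0007784 , -0.00072596,
        0.00130142]), 'effort': array([ 4.47955235e-04, -3.93677759e+01, -3.70177674e+01, -1.52782955e-04,
        6.98031407e-03,  4.09491108e-08]), 'tool_pos': array([ 0.21284702, -0.58689111,  0.19664182]), 'tool_rot': array([-3.09214520e+00, -5.43201064e-01,  2.09031729e-04]), 'contact_force': array([ 0.63929589, -0.46305828,  0.44717985]), 'wrist_torque': array([0.02434507, 0.04454186, 0.06637154]), 'opening': 0.08561189531935702}
top [[353.81860996   0.         257.58606127]
 [  0.         353.81860996 193.53236559]
 [  0.           0.           1.        ]] [ 2.19159378 -2.1380347   0.13649495] [0.0183765  0.49726031 0.95839955]
upper_small [([151, 106, 32, 34], 0.8), ([136, 296, 41, 46], 0.67), ([89, 220, 40, 39], 0.63), ([214, 206, 31, 39], 0.57)]
upper_long [([159, 235, 41, 39], 0.74)]
upper_large [([290, 200, 43, 46], 0.8)]
lower_small [([147, 171, 36, 38], 0.
[... 604 characters left out ...]
.51914195  1.97976554 -0.87306372] [ 0.08116003 -0.28357501  1.57587516]
upper_small [([338, 289, 38, 34], 0.96), ([288, 205, 27, 20], 0.88), ([399, 215, 38, 29], 0.69), ([353, 171, 25, 22], 0.58)]
upper_long [([338, 196, 39, 22], 0.97)]
upper_large [([230, 199, 31, 30], 0.77)]
lower_small [([345, 231, 33, 30], 0.59)]
lower_long [([253, 239, 39, 33], 0.74), ([337, 197, 37, 22], 0.69), ([177, 209, 43, 32], 0.51)]
lower_large [([175, 210, 42, 33], 0.88), ([157, 174, 7, 10], 0.35)]
pin_rack [([160, 175, 56, 45], 0.66), ([121, 199, 29, 40], 0.17)]
spray_bottle [([194, 258, 67, 17], 0.17)]
torque_driver [([195, 259, 66, 16], 0.81)]
gasket_jar [([288, 271, 27, 34], 0.82), ([168, 168, 8, 4], 0.44)]
```

```bash
python3 - <<'E'
import cv2
im=cv2.imread("pics/top0.png"); cv2.imwrite("pics/top0c.png",cv2.resize(im[75:335,60:450],None,fx=2,fy=2,interpolation=cv2.INTER_CUBIC))
im=cv2.imread("pics/scene0.png"); cv2.imwrite("pics/scene0c.png",cv2.resize(im[130:330,100:440],None,fx=2.3,fy=2.3,interpolation=cv2.INTER_CUBIC))
E
```

```text
(no output)
```

View pics/top0c.png

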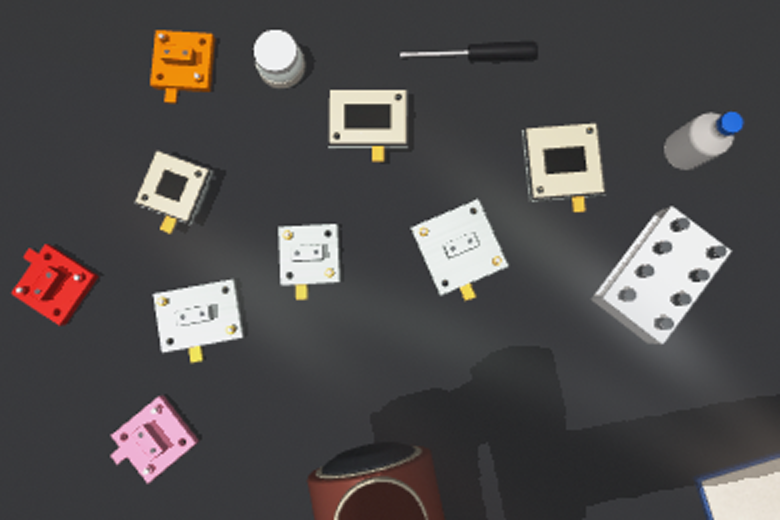

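View pics/scene0c.png

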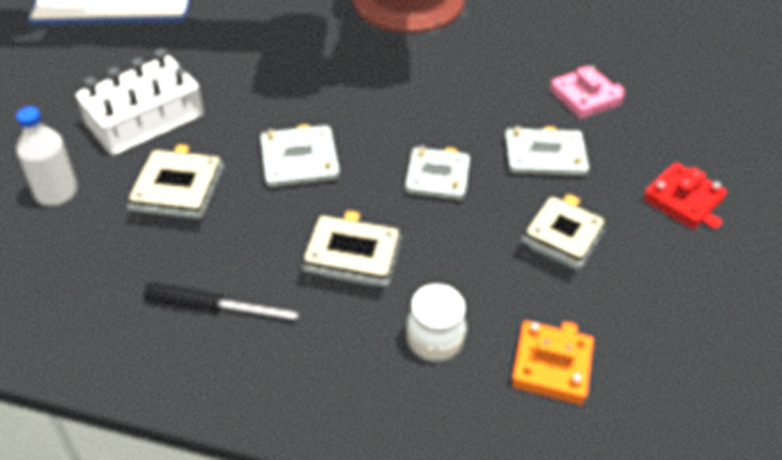

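Top crop: the candidates for an upper half are white plates at crop px (309,255) small, (198,316) long and (460,247) large, so all three are present. The orange (183,60), red (55,285) and pink (153,440) look-alikes get ignored. Lower halves are cream: small (175,187), long (368,118), large (565,160). The rack is at (665,275).

```bash
cat > h.py <<'E'
from station import ctrl
import cv2, numpy as np
from scipy.spatial.transform import Rotation as R
from scipy.optimize import least_squares
SZ=dict(small=(82,82,28,28),long=(82,112,28,43),large=(104,104,39,39))
def grab(n):
    o=ctrl.get_obs(); d=ctrl.get_image(n); K=np.array(d["camera_matrix"])
    if n=="wrist":
        T=np.eye(4); T[:3,:3]=R.from_rotvec(o["tool_rot"]).as_matrix(); T[:3,3]=o["tool_pos"]
        C=T@np.array(d["mount"])
    else:
        C=np.eye(4); C[:3,:3]=R.from_rotvec(np.ravel(d["rvec"])).as_matrix(); C[:3,3]=np.ravel(d["tvec"]); C=np.linalg.inv(C)
    return d,K,C,o
def back(uv,z,K,C):
    r=C[:3,:3]@np.linalg.solve(K,[uv[0],uv[1],1]); s=(z-C[2,3])/r[2]
    return C[:3,3]+s*r
def proj(P,K,C):
    p=(np.asarray(P)-C[:3,3])@C[:3,:3]; q=p@K.T; return q[:,:2]/q[:,2:]
def w(P,pose):
    c,s=np.cos(pose[2]),np.sin(pose[2]); P=np.asarray(P,float)
    return np.c_[pose[0]+c*P[:,0]-s*P[:,1],pose[1]+s*P[:,0]+c*P[:,1],P[:,2]]
E
python3 - <<'E'
from h import *
d,K,C,o=grab("top"); im=d["image"]; hsv=cv2.cvtColor(im,cv2.COLOR_BGR2HSV)
yel=((hsv[...,0]>18)&(hsv[...,0]<32)&(hsv[...,1]>140)&(hsv[...,2]>100)).astype(np.uint8)
for n,b,z in [("u_small",(214,202),.02),("u_long",(159,233),.02),("u_large",(290,198),.02),("l_small",(147,168),.046),("l_long",(244,134),.046),("l_large",(342,155),.046)]:
    m=((im.min(2)>120)).astype(np.uint8); m=cv2.morphologyEx(m,cv2.MORPH_CLOSE,np.ones((3,3)))
    nl,L,st,ce=cv2.connectedComponentsWithStats(m)
    k=min(range(1,nl),key=lambda i:np.hypot(*(ce[i]-b))+(1e3 if st[i,4]<200 else 0))
    cs=cv2.findContours((L==k).astype(np.uint8),cv2.RETR_EXTERNAL,cv2.CHAIN_APPROX_NONE)[0][0]
    P=np.array([back(p[0],z,K,C)[:2] for p in cs]); c,s,a=cv2.minAreaRect((P*1e3).astype(np.float32))
    ny,L2,st2,ce2=cv2.connectedComponentsWithStats(yel)
    c=np.array(c)
    t=[back(ce2[i],.01 if n[0]=='u' else .04,K,C)[:2]*1e3-c for i in range(1,ny) if st2[i,4]>8]
    t=[x for x in t if 35<np.hypot(*x)<85]
    ya=[round(np.degrees(np.arctan2(x[1],x[0])),1) for x in t]
    print(n,c.round(),np.round(s),round(a,1),"tab dir",ya)
for p in [(390,212),(410,150),(201,105)]: print(p,back(p,.058,K,C).round(3))
# knobs: crop coords
for p in [(680,225),(663,247),(645,270),(627,294),(717,251),(699,275),(681,298),(664,322)]:
    q=(60+p[0]/2,75+p[1]/2); print(back(q,.08,K,C).round(3))
d,K,C,o=grab("wrist"); print(K,d["mount"]); cv2.imwrite("pics/w0.png",d["image"])
E
```

```text
u_small [471. 152.] [83. 83.] 4.6 tab dir [np.float64(168.7)]
u_long [382. 303.] [ 83. 114.] 12.1 tab dir [np.float64(177.2)]
u_large [488. -59.] [105. 105.] 24.5 tab dir [np.float64(-167.2)]
l_small [558. 342.] [78. 79.] 71.2 tab dir [np.float64(176.2)]
l_long [661.  75.] [ 80. 106.] 1.5 tab dir [np.float64(-161.3)]
l_large [ 610. -199.] [ 99. 104.] 6.0 tab dir [np.float64(-159.3)]
(390, 212) [ 0.452 -0.328  0.058]
(410, 150) [ 0.625 -0.387  0.058]
(201, 105) [0.738 0.194 0.058]
[ 0.516 -0.348  0.08 ]
[ 0.486 -0.324  0.08 ]
[ 0.455 -0.3    0.08 ]
[ 0.423 -0.276  0.08 ]
[ 0.483 -0.396  0.08 ]
[ 0.45  -0.371  0.08 ]
[ 0.42  -0.347  0.08 ]
[ 0.388 -0.324  0.08 ]
[[273.25999651   0.         259.18271911]
 [  0.         273.25999651 188.53994212]
 [  0.           0.           1.        ]] [[ 4.15711397e-04 -9.52978532e-01 -3.03037529e-01  7.81113553e-02]
 [ 9.99999882e-01  3.19622539e-04  3.66680427e-04 -2.76621913e-04]
 [-2.52580951e-04 -3.03037645e-01  9.52978553e-01 -1.75382241e-01]
 [ 0.00000000e+00  0.00000000e+00  0.00000000e+00  1.00000000e+00]]
```

```bash
cat >> h.py <<'E'
def go(x,y,z,yaw,g=1.,n=None,frm=None):
    """yaw: plate yaw psi in deg (tool y along plate x). prints rows to reach it; frm=(x,y,z,yaw) start"""
    if frm is None:
        o=ctrl.get_obs(); p=o["tool_pos"]; Y=R.from_rotvec(o["tool_rot"]).as_matrix(); frm=(*p,np.degrees(np.arctan2(Y[1,1],Y[0,1])))
    d=np.array([x,y,z])-frm[:3]; dy=(yaw-frm[3]+180)%360-180
    N=n or int(max(np.ceil(np.linalg.norm(d)/.06),np.ceil(abs(dy)/10.5),1))
    psi=frm[3]; print("from",np.round(frm,4),"rows",N)
    out=[]
    for i in range(N):
        a=np.radians(psi); s=d/N; ty=s[0]*np.cos(a)+s[1]*np.sin(a); tx=-s[0]*np.sin(a)+s[1]*np.cos(a)
        out.append(f"{g:g},{tx:.4f},{ty:.4f},{-s[2]:.4f},0,0,{-dy/N:.2f}"); psi+=dy/N
    print(", ".join(out))
    return (x,y,z,yaw)
E
python3 - <<'E'
from h import *
go(.488,-.059,.15,25)
E
```

```text
from [  0.213   -0.5876   0.1979 -70.072 ] rows 10
1,0.0439,-0.0403,0.0048,0,0,-9.51, 1,0.0499,-0.0325,0.0048,0,0,-9.51, 1,0.0546,-0.0238,0.0048,0,0,-9.51, 1,0.0578,-0.0145,0.0048,0,0,-9.51, 1,0.0594,-0.0047,0.0048,0,0,-9.51, 1,0.0594,0.0051,0.0048,0,0,-9.51, 1,0.0577,0.0149,0.0048,0,0,-9.51, 1,0.0544,0.0242,0.0048,0,0,-9.51, 1,0.0497,0.0329,0.0048,0,0,-9.51, 1,0.0436,0.0406,0.0048,0,0,-9.51
```

```bash
python3 -m jog '[1,0.044,-0.04,0.005,0,0,-9.5, 1,0.05,-0.033,0.005,0,0,-9.5, 1,0.055,-0.024,0.005,0,0,-9.5, 1,0.058,-0.015,0.005,0,0,-9.5, 1,0.059,-0.005,0.005,0,0,-9.5, 1,0.059,0.005,0.005,0,0,-9.5, 1,0.058,0.015,0.005,0,0,-9.5, 1,0.054,0.024,0.005,0,0,-9.5, 1,0.05,0.033,0.005,0,0,-9.5, 1,0.044,0.041,0.005,0,0,-9.5]'; python3 -m jog '[1,0,0,0,0,0,0,1,0,0,0,0,0,0,1,0,0,0,0,0,0]'
python3 - <<'E'
from h import *
d,K,C,o=grab("wrist"); cv2.imwrite("pics/w1.png",d["image"])
for i in range(4): print(ctrl.get_obs()["tool_pos"])
E
```

```text
t: 2.45
tool_pos: [0.4888, -0.0561, 0.1482]
tool_rot: [1.682, 2.652, 0.0]
contact_force: [0.5, -0.9, 0.2]
opening: 0.0856
t: 2.82
tool_pos: [0.4877, -0.059, 0.1481]
tool_rot: [1.692, 2.646, -0.0]
contact_force: [-0.5, -1.2, 0.2]
opening: 0.0851
[ 0.48771145 -0.0591374   0.14812511]
[ 0.48771145 -0.0591374   0.14812511]
[ 0.48771145 -0.0591374   0.14812511]
[ 0.48771145 -0.0591374   0.14812511]
```

View pics/w1.png

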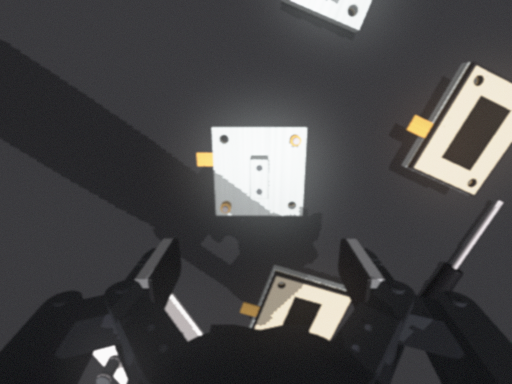

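Wrist view: the large upper is squarely at (260,171), tab on the left, holes at about (224,139) and (292,206). The image axes match plate x/y as expected. Next is a measuring helper.

```bash
cat >> h.py <<'E'
def holec(g,K,C,P,r=.0085):
    """centroid (world) of dark hole near world point P"""
    z=P[2]; uv=proj([P],K,C)[0]; S=8; rp=r*K[0,0]/abs(((P-C[:3,3])@C[:3,:3])[2])
    n=int(np.ceil(rp))*2+9
    pat=cv2.getRectSubPix(g.astype(np.float32),(n,n),tuple(map(float,uv)))
    big=cv2.resize(pat,None,fx=S,fy=S,interpolation=cv2.INTER_CUBIC); c=(n*S-1)/2
    yy,xx=np.mgrid[:n*S,:n*S]; m=np.hypot(xx-c,yy-c)<rp*S
    lo,hi=np.percentile(big[m],[3,85]); t=(lo+hi)/2
    nl,L,st,ce=cv2.connectedComponentsWithStats(((big<t)&m).astype(np.uint8))
    if nl<2: return None
    k=1+np.argmax(st[1:,4]); q=uv+(ce[k]-c)/S
    return back(q,z,K,C),round(hi-lo),round(np.sqrt(st[k,4])/S,1)
def meas(name,up,guess,view=None,verbose=True,z=None):
    """pose (x,y,yaw deg) of a half from the wrist view; guess the same"""
    sx,sy,hx,hy=SZ[name]; z=z or (.02 if up else .046)
    d,K,C,o=view or grab("wrist"); im=d["image"]; g=cv2.cvtColor(im,cv2.COLOR_BGR2GRAY); hsv=cv2.cvtColor(im,cv2.COLOR_BGR2HSV)
    m=((g>75)&~((hsv[...,1]>130)&(g<235))).astype(np.uint8); m=cv2.morphologyEx(m,cv2.MORPH_CLOSE,np.ones((3,3)))
    m=cv2.morphologyEx(m,cv2.MORPH_OPEN,np.ones((5,5)))
    c0=proj([[guess[0],guess[1],z]],K,C)[0]; nl,L,st,ce=cv2.connectedComponentsWithStats(m)
    k=min(range(1,nl),key=lambda i:np.hypot(*(ce[i]-c0))+(1e3 if st[i,4]<1500 else 0))
    cs=cv2.findContours((L==k).astype(np.uint8),cv2.RETR_EXTERNAL,cv2.CHAIN_APPROX_NONE)[0]; cs=max(cs,key=len)
    P=np.array([back(p[0],z,K,C)[:2] for p in cs]); c,s,a=cv2.minAreaRect((P*1e3).astype(np.float32))
    yaw=a+90*np.round((guess[2]-a)/90); rect=(c[0]/1e3,c[1]/1e3,yaw)
    off=(((guess[2]-yaw)+45)%90)-45
    H=w([[hx/1e3,-hy/1e3,z],[-hx/1e3,hy/1e3,z]],(*rect[:2],np.radians(yaw)))
    r=[holec(g,K,C,p) for p in H]
    if None in r: print("hole missing"); return rect
    a0=np.degrees(np.arctan2(*(r[0][0]-r[1][0])[[1,0]])-np.arctan2(-hy,hx)); mid=(r[0][0]+r[1][0])/2
    pose=(*mid[:2],(a0+180)%360-180)
    if verbose:
        print(name,"up" if up else "low","rect",np.round([c[0],c[1],yaw,*s],1),"holes",np.round([mid[0]*1e3,mid[1]*1e3,pose[2]],2),
          "dist %.1f want %.1f"%(1e3*np.linalg.norm(r[0][0]-r[1][0]),2*np.hypot(hx,hy)),"contrast",r[0][1:],r[1][1:])
    return pose
E
python3 - <<'E'
from h import *
for i in range(2): p=meas("large",True,(.488,-.059,25))
E
```

```text
large up rect [487.1 -44.2  21.6 168.4 140.8] holes [487.38 -47.06  17.64] dist 116.5 want 110.3 contrast (49, np.float64(2.9)) (163, np.float64(11.6))
large up rect [487.8 -44.2  24.8 166.1 139.5] holes [490.63 -41.4   25.86] dist 118.3 want 110.3 contrast (75, np.float64(3.2)) (163, np.float64(10.0))
```

```bash
sed -i 's/(g>75)/(g>TH)/; s/^SZ=/TH=110\nSZ=/' h.py; python3 - <<'E'
from h import *
import h
g=cv2.imread("pics/w1.png",0); print(g[195:212:4,205:310:8]); print(g[115:130:4,200:320:10])
for t in (95,110,120):
    h.TH=t; p=meas("large",True,(.488,-.059,25))
E
```

```text
[[ 62  75 176 178 179 187 244 233 242 247 245 245 244  87]
 [ 62  74 176 177 178 181 231 243 242 246 244 244 243  84]
 [ 57  70 153 114 177 178 180 243 243 245 244 108 242  85]
 [ 57  65 151 144 174 177 176 176 243 244 243 146 180  84]
 [ 53  63 162 160 174 176 176 176 204 244 242 242 163  80]]
[[ 70  74  79  81  83  88  89  89  88  85  83  78]
 [ 71  78  82  85  88  93  93  90  92  92  85  81]
 [ 73  79  84  87  91  95  98  98  95  93  89  84]
 [ 75 100 210 210 216 217 218 215 220 219 212  84]]
large up rect [480.8 -59.1  23.5 131.3 112.2] holes [486.62 -59.05  24.45] dist 110.1 want 110.3 contrast (141, np.float64(4.9)) (161, np.float64(5.6))
large up rect [480.2 -63.   24.8 124.8 106. ] holes [480.3  -62.94  29.31] dist 119.3 want 110.3 contrast (131, np.float64(4.3)) (163, np.float64(5.7))
large up rect [480.  -62.9  24.8 124.5 106. ] holes [480.21 -62.88  29.26] dist 119.3 want 110.3 contrast (131, np.float64(4.3)) (163, np.float64(5.8))
```

```bash
sed -i 's/^TH=110/TH=130/; s/hsv\[...,1\]>130)&(g<235)/hsv[...,1]>95)/; s/np.ones((5,5))/np.ones((23,23))/' h.py; python3 - <<'E'
from h import *
im=cv2.imread("pics/w1.png"); print(cv2.cvtColor(im,cv2.COLOR_BGR2HSV)[158:162,196:214:3].tolist())
for t in range(3): p=meas("large",True,(.488,-.059,25))
E
```

```text
[[[18, 111, 177], [23, 123, 250], [24, 120, 250], [24, 120, 250], [24, 118, 250], [23, 107, 250]], [[17, 111, 175], [23, 123, 251], [24, 121, 250], [24, 117, 250], [24, 118, 251], [24, 108, 250]], [[17, 108, 163], [23, 123, 251], [24, 119, 250], [24, 120, 251], [24, 117, 251], [24, 110, 251]], [[18, 103, 154], [23, 123, 251], [24, 120, 250], [24, 119, 251], [24, 119, 251], [24, 110, 251]]]
large up rect [488.1 -58.9  24.9 106.3 103.6] holes [487.98 -58.98  24.69] dist 109.8 want 110.3 contrast (142, np.float64(6.1)) (161, np.float64(7.1))
large up rect [488.  -58.7  24.9 106.2 103.6] holes [487.97 -59.02  24.68] dist 109.8 want 110.3 contrast (144, np.float64(6.2)) (161, np.float64(7.1))
large up rect [488.  -58.6  24.9 106.2 103.6] holes [487.98 -59.    24.67] dist 109.8 want 110.3 contrast (145, np.float64(6.2)) (162, np.float64(7.1))
```

```bash
cat >> h.py <<'E'
def frm(o):
    Y=R.from_rotvec(o["tool_rot"]).as_matrix(); return (*o["tool_pos"],np.degrees(np.arctan2(Y[1,1],Y[0,1])))
def look(name,up,guess,z=None):
    v=grab("wrist"); p=meas(name,up,guess,v,z=z); f=frm(v[3])
    print("f",np.round(f,4)); return p,f
E
python3 - <<'E'
from h import *
p,f=look("large",True,(.488,-.059,25))
go(*p[:2],f[2],p[2],.5,1,f)
E
```

```text
large up rect [487.9 -58.5  24.9 106.1 103.6] holes [487.96 -58.98  24.65] dist 109.8 want 110.3 contrast (144, np.float64(6.2)) (163, np.float64(7.1))
f [ 0.4879 -0.0581  0.1479 24.8954]
from [ 0.4879 -0.0581  0.1479 24.8954] rows 1
0.5,-0.0008,-0.0003,-0.0000,0,0,0.24
```

```bash
python3 -m jog '[0.5,-0.0008,-0.0003,0.03,0,0,0.2, 0.5,0,0,0.035,0,0,0, 0.5,0,0,0.03,0,0,0, 0.5,0,0,0.02,0,0,0, 0.5,0,0,0.008,0,0,0, 0.5,0,0,0.002,0,0,0, 0,0,0,0,0,0,0, 0,0,0,0,0,0,0, 0,0,0,0,0,0,0, 0,0,0,0,0,0,0]' 50
python3 -m jog '[0,0,0,0,0,0,0, 0.5,0,0,0,0,0,0, 0.5,0,0,0,0,0,0, 0.5,0,0,-0.02,0,0,0, 0.5,0,0,-0.035,0,0,0, 0.5,0,0,-0.04,0,0,0, 0.5,0,0,-0.03,0,0,0, 0.5,0,0,0,0,0,0, 0.5,0,0,0,0,0,0]'
python3 - <<'E'
from h import *
for i in range(2):
    p,f=look("large",True,(.488,-.059,25))
    go(*p[:2],f[2],p[2],.5,1,f)
E
```

```text
t: 4.58
tool_pos: [0.4882, -0.0588, 0.0232]
tool_rot: [1.694, 2.645, 0.0]
contact_force: [-0.2, -0.5, -0.2]
opening: 0.0001
t: 5.7
tool_pos: [0.4873, -0.0585, 0.1466]
tool_rot: [-1.693, -2.644, 0.001]
contact_force: [-0.6, -0.6, -0.8]
opening: 0.0426
large up rect [487.9 -58.9  24.8 106.6 104.4] holes [487.97 -59.61  24.1 ] dist 110.2 want 110.3 contrast (143, np.float64(7.2)) (162, np.float64(7.1))
f [ 0.4873 -0.0585  0.1466 24.7299]
from [ 0.4873 -0.0585  0.1466 24.7299] rows 1
0.5,-0.0012,0.0001,-0.0000,0,0,0.63
large up rect [488.1 -58.8  24.8 106.  103.2] holes [487.82 -59.74  23.91] dist 110.0 want 110.3 contrast (141, np.float64(7.3)) (164, np.float64(7.1))
f [ 0.4869 -0.0585  0.146  24.7271]
from [ 0.4869 -0.0585  0.146  24.7271] rows 1
0.5,-0.0015,0.0003,-0.0000,0,0,0.81
```

The jaws closed on nothing, so I'll take a close crop to see why.

```bash
python3 - <<'E'
from h import *
im=grab("wrist")[0]["image"]; cv2.imwrite("pics/w2c.png",cv2.resize(im[100:300,140:380],None,fx=3.2,fy=3,interpolation=cv2.INTER_CUBIC))
E
```

```text
(no output)
```

View pics/w2c.png

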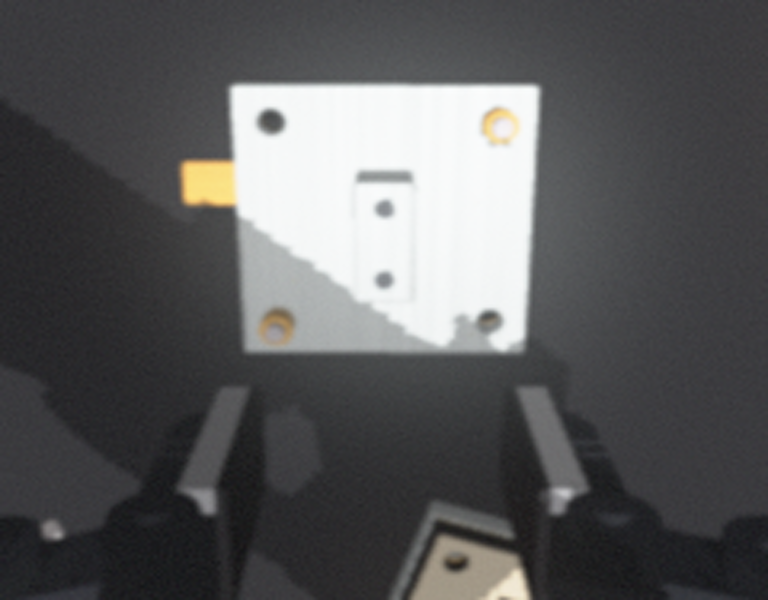

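The rib is clearly there and centred between the fingers, so the empty close is unexpected. I'll repeat it and look while the jaws are down.

```bash
python3 -m jog '[0.5,-0.0008,0.0,0.03,0,0,0, 0.5,0,0,0.035,0,0,0, 0.5,0,0,0.03,0,0,0, 0.5,0,0,0.02,0,0,0, 0.5,0,0,0.008,0,0,0, 0.5,0,0,0.001,0,0,0,0.5,0,0,0,0,0,0]' 50
python3 - <<'E'
from h import *
im=grab("wrist")[0]["image"]; cv2.imwrite("pics/w3a.png",im)
E
python3 -m jog '[0.3,0,0,0,0,0,0,0.3,0,0,0,0,0,0]'
python3 -m jog '[0.2,0,0,0,0,0,0,0.2,0,0,0,0,0,0]'
python3 -m jog '[0.1,0,0,0,0,0,0,0.1,0,0,0,0,0,0]'
python3 - <<'E'
from h import *
im=grab("wrist")[0]["image"]; a=cv2.imread("pics/w3a.png"); cv2.imwrite("pics/w3.png",np.hstack([a[100:,60:450],im[100:,60:450]]))
E
```

```text
t: 6.72
tool_pos: [0.489, -0.0597, 0.0247]
tool_rot: [1.694, 2.644, 0.001]
contact_force: [-0.2, 0.1, 0.6]
opening: 0.0431
t: 7.02
tool_pos: [0.4887, -0.0596, 0.0245]
tool_rot: [1.694, 2.645, 0.0]
contact_force: [-0.3, 1.2, -0.0]
opening: 0.0256
t: 7.28
tool_pos: [0.4884, -0.0595, 0.024]
tool_rot: [1.694, 2.645, 0.0]
contact_force: [-0.2, 0.5, 0.4]
opening: 0.0169
t: 7.52
tool_pos: [0.4883, -0.0595, 0.0238]
tool_rot: [-1.694, -2.645, 0.0]
contact_force: [0.4, -0.1, -0.3]
opening: 0.0084
```

View pics/w3.png

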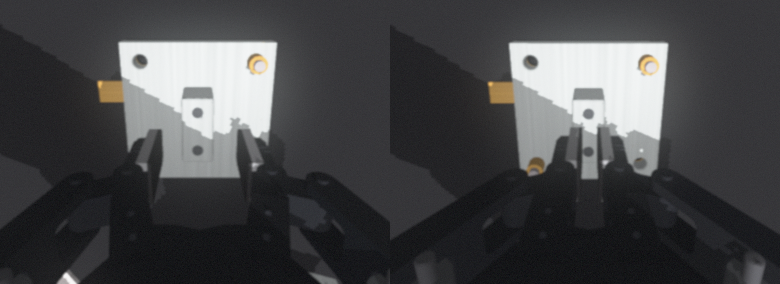

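The fingertips show at about row 228 and pass in front of the rib, so they look higher than the stated TCP. I'll probe lower in small steps, watching the force.

```bash
python3 -m jog '[0.5,0,0,0,0,0,0,0.5,0,0,0,0,0,0,0.5,0,0,0.005,0,0,0,0.5,0,0,0,0,0,0]'
python3 - <<'E'
from h import *
im=grab("wrist")[0]["image"]; cv2.imwrite("pics/w4.png",cv2.resize(im[130:330,160:360],None,fx=3,fy=3,interpolation=cv2.INTER_CUBIC))
E
python3 -m jog '[0,0,0,0,0,0,0,0,0,0,0,0,0,0,0,0,0,0,0,0,0,0,0,0,0,0,0,0]'
```

```text
t: 8.07
tool_pos: [0.4878, -0.0593, 0.0182]
tool_rot: [-1.694, -2.645, 0.001]
contact_force: [-0.7, 0.4, 0.4]
opening: 0.043
t: 8.62
tool_pos: [0.4884, -0.0595, 0.0189]
tool_rot: [1.694, 2.645, 0.0]
contact_force: [0.5, -0.1, 0.6]
opening: -0.0001
```

View pics/w4.png

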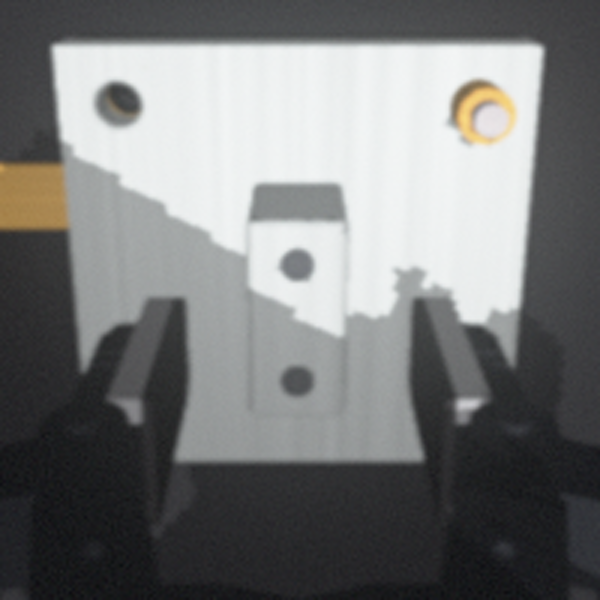

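The tip gap (75 px for 43 mm) puts the fingertips roughly 30 mm behind the stated TCP. I'll go down in small steps with force checks.

```bash
python3 -m jog '[0.5,0,0,0,0,0,0,0.5,0,0,0,0,0,0,0.5,0,0,0.006,0,0,0,0.5,0,0,0.006,0,0,0,0.5,0,0,0,0,0,0]'
python3 -m jog '[0.5,0,0,0.005,0,0,0,0.5,0,0,0.004,0,0,0,0.5,0,0,0,0,0,0]'
python3 -m jog '[0,0,0,0,0,0,0,0,0,0,0,0,0,0,0,0,0,0,0,0,0,0,0,0,0,0,0,0]' 50
```

```text
t: 9.25
tool_pos: [0.4875, -0.0593, 0.0059]
tool_rot: [-1.693, -2.644, 0.001]
contact_force: [0.0, 0.7, -0.2]
opening: 0.0426
t: 9.62
tool_pos: [0.4879, -0.0594, -0.0026]
tool_rot: [-1.694, -2.645, 0.0]
contact_force: [0.1, -0.0, 1.0]
opening: 0.0426
t: 10.12
tool_pos: [0.4886, -0.0596, -0.0017]
tool_rot: [1.694, 2.645, 0.0]
contact_force: [-0.8, -0.5, 3.0]
opening: 0.0186
```

Gripped: the opening of 18.6 mm is the rib, so grasping needs TCP ≈ underside − 1 mm. I'll release, rise, and measure the lower half first with averaged readings.

```bash
cat >> h.py <<'E'
def avg(name,up,guess,n=5,z=None):
    A=[];F=[]
    for i in range(n):
        v=grab("wrist"); A.append(meas(name,up,guess,v,verbose=(i==0),z=z)); F.append(frm(v[3]))
    A=np.array(A);F=np.array(F)
    print("avg pose",(A.mean(0)*[1e3,1e3,1]).round(2),"sd",(A.std(0)*[1e3,1e3,1]).round(2),"tool",(F.mean(0)*[1e3,1e3,1e3,1]).round(2))
    return A.mean(0),tuple(F.mean(0))
E
python3 -m jog '[0.5,0,0,0,0,0,0, 0.5,0,0,0,0,0,0, 0.5,0,0,-0.03,0,0,0, 0.5,0,0,-0.04,0,0,0, 0.5,0,0,-0.04,0,0,0, 0.5,0,0,-0.04,0,0,0, 0.5,0,0,0,0,0,0,0.5,0,0,0,0,0,0]'
python3 - <<'E'
from h import *
p,f=avg("large",True,(.488,-.059,25),4)
go(*p[:2],f[2],p[2],.5,1,f)
go(.610,-.199,.174,6,.5,None,f)
E
```

```text
t: 11.12
tool_pos: [0.4879, -0.0593, 0.1471]
tool_rot: [-1.694, -2.645, 0.0]
contact_force: [-0.5, 0.7, -0.9]
opening: 0.0429
large up rect [488.8 -58.4  24.8 106.2 104.4] holes [488.72 -59.16  24.18] dist 110.1 want 110.3 contrast (139, np.float64(7.0)) (159, np.float64(7.1))
avg pose [488.78 -59.22  24.16] sd [0.03 0.05 0.02] tool [487.39 -59.2  146.27  24.73]
from [ 0.4874 -0.0592  0.1463 24.7263] rows 1
0.5,-0.0006,0.0013,-0.0000,0,0,0.56
from [ 0.4874 -0.0592  0.1463 24.7263] rows 4
0.5,-0.0446,0.0132,-0.0069,0,0,4.68, 0.5,-0.0433,0.0168,-0.0069,0,0,4.68, 0.5,-0.0418,0.0203,-0.0069,0,0,4.68, 0.5,-0.0400,0.0236,-0.0069,0,0,4.68
```

```bash
python3 -m jog '[0.5,-0.045,0.013,-0.007,0,0,4.7, 0.5,-0.043,0.017,-0.007,0,0,4.7, 0.5,-0.042,0.02,-0.007,0,0,4.7, 0.5,-0.04,0.024,-0.007,0,0,4.7, 0.5,0,0,0,0,0,0, 0.5,0,0,0,0,0,0, 0.5,0,0,0,0,0,0]'
python3 - <<'E'
from h import *
p,f=avg("large",False,(.610,-.199,6),4)
go(*p[:2],f[2],p[2],.5,1,f)
im=grab("wrist")[0]["image"]; cv2.imwrite("pics/w5.png",cv2.resize(im[90:260,150:370],None,fx=3.5,fy=3.5,interpolation=cv2.INTER_CUBIC))
E
```

```text
t: 12.2
tool_pos: [0.6102, -0.1986, 0.1752]
tool_rot: [-2.101, -2.333, 0.0]
contact_force: [0.0, -0.1, 0.2]
opening: 0.0427
large low rect [ 577.6 -212.2    5.    30.9   82.5] holes [ 575.65 -215.04    4.65] dist 117.6 want 110.3 contrast (98, np.float64(6.9)) (5, np.float64(7.5))
avg pose [ 578.63 -210.79    5.72] sd [4.72 7.56 1.86] tool [ 610.38 -198.66  175.62    5.99]
from [ 0.6104 -0.1987  0.1756  5.9852] rows 1
0.5,-0.0088,-0.0328,-0.0000,0,0,0.27
```

View pics/w5.png

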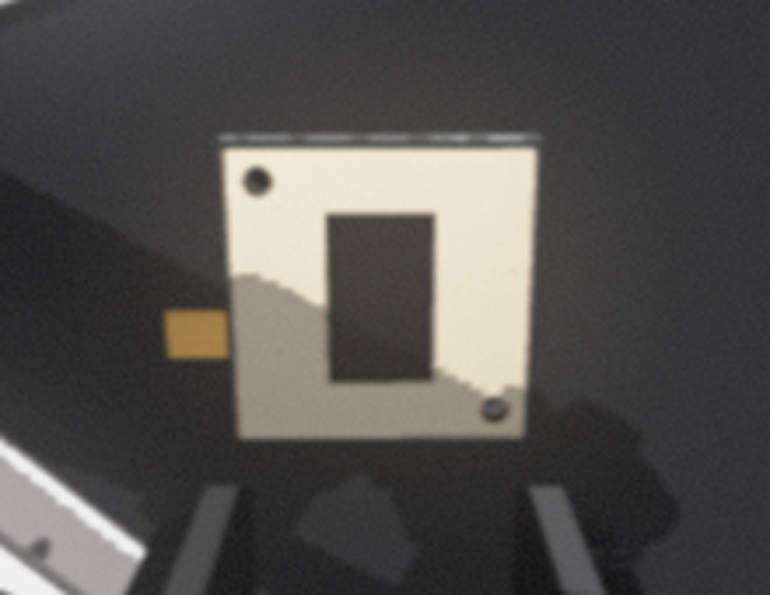

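```bash
python3 - <<'E'
s=open("h.py").read()
s=s.replace("t=(lo+hi)/2","t=lo+.4*(hi-lo)")
a=s.index("    m=((g>TH)"); b=s.index("    H=w(["); 
s=s[:a]+"    rect=guess; yaw=guess[2]\n"+s[b:]
s=s.replace('"rect",np.round([c[0],c[1],yaw,*s],1),','')
s=s.replace("    pose=(*mid[:2],(a0+180)%360-180)\n","    pose=(*mid[:2],(a0+180)%360-180)\n    if it: return meas(name,up,pose,(d,K,C,o),verbose,z,it-1)\n").replace("verbose=True,z=None):","verbose=True,z=None,it=2):")
open("h.py","w").write(s)
E
python3 - <<'E'
from h import *
p,f=avg("large",False,(.610,-.199,6),5)
go(*p[:2],f[2],p[2],.5,1,f)
go(.488,-.059,.15,24.6,.5,None,f)
E
```

```text
large low holes [ 610.64 -202.41    5.94] dist 110.7 want 110.3 contrast (76, np.float64(6.1)) (170, np.float64(6.4))
avg pose [ 610.62 -202.41    5.93] sd [0.03 0.01 0.02] tool [ 610.92 -199.31  176.09    5.95]
from [ 0.6109 -0.1993  0.1761  5.948 ] rows 1
0.5,-0.0031,-0.0006,-0.0000,0,0,0.01
from [ 0.6109 -0.1993  0.1761  5.948 ] rows 4
0.5,0.0381,-0.0269,0.0065,0,0,-4.66, 0.5,0.0401,-0.0237,0.0065,0,0,-4.66, 0.5,0.0419,-0.0204,0.0065,0,0,-4.66, 0.5,0.0435,-0.0169,0.0065,0,0,-4.66
```

```bash
python3 -m jog '[0.5,0,0,0,0,0,-9.35, 0.5,0,0,0,0,0,-9.35, 0.5,0.0445,-0.0133,0.007,0,0,0, 0.5,0.0445,-0.0133,0.007,0,0,0, 0.5,0.0445,-0.0133,0.007,0,0,0, 0.5,0.0445,-0.0133,0.007,0,0,0, 0.5,0,0,0,0,0,0, 0.5,0,0,0,0,0,0, 0.5,0,0,0,0,0,0]'
python3 - <<'E'
from h import *
p,f=avg("large",True,(.488,-.059,24.7),3)
go(*p[:2],f[2],p[2],.5,1,f)
E
```

```text
t: 13.82
tool_pos: [0.4895, -0.0608, 0.1486]
tool_rot: [1.697, 2.642, 0.0]
contact_force: [-0.7, 0.4, -0.4]
opening: 0.0424
large up holes [488.88 -58.72  24.65] dist 109.8 want 110.3 contrast (140, np.float64(5.9)) (160, np.float64(6.7))
avg pose [488.91 -58.71  24.67] sd [0.04 0.03 0.01] tool [489.41 -60.78 148.5   24.57]
from [ 0.4894 -0.0608  0.1485 24.5749] rows 1
0.5,0.0021,0.0004,-0.0000,0,0,-0.10
```

```bash
python3 -m jog '[0.5,0.0021,0.0004,0.03,0,0,-0.1, 0.5,0,0,0.04,0,0,0, 0.5,0,0,0.04,0,0,0, 0.5,0,0,0.03,0,0,0, 0.5,0,0,0.009,0,0,0, 0.5,0,0,0,0,0,0, 0,0,0,0,0,0,0, 0,0,0,0,0,0,0, 0,0,0,0,0,0,0]' 50
python3 -m jog '[0.5,0,0,0,0,0,0, 0.5,0,0,0,0,0,0, 0.5,0,0,-0.039,0,0,0, 0.5,0,0,-0.04,0,0,0, 0.5,0,0,-0.04,0,0,0, 0.5,0,0,-0.03,0,0,0, 0.5,0,0,0,0,0,0,0.5,0,0,0,0,0,0]'
python3 - <<'E'
from h import *
p,f=avg("large",True,(.488,-.059,24.7),3)
go(*p[:2],f[2],p[2],.5,1,f)
E
```

```text
t: 15.1
tool_pos: [0.4896, -0.0585, 0.0009]
tool_rot: [1.692, 2.643, 0.001]
contact_force: [-2.0, -1.6, 6.6]
opening: 0.0184
t: 16.1
tool_pos: [0.4872, -0.0576, 0.1464]
tool_rot: [-1.693, -2.644, 0.001]
contact_force: [-0.2, 0.4, -0.0]
opening: 0.0424
large up holes [489.89 -58.39  24.47] dist 109.7 want 110.3 contrast (142, np.float64(6.2)) (162, np.float64(6.6))
avg pose [489.85 -58.48  24.38] sd [0.04 0.07 0.07] tool [486.88 -57.56 145.96  24.73]
from [ 0.4869 -0.0576  0.146  24.7276] rows 1
0.5,-0.0021,0.0023,-0.0000,0,0,0.35
```

```bash
for i in 1 2; do python3 -m jog '[0.5,0,0,0,0,0,0,0.5,0,0,0,0,0,0,0.5,0,0,0,0,0,0,0.5,0,0,0,0,0,0]' | head -2; done
python3 - <<'E'
from h import *
p,f=avg("large",True,(.488,-.059,24.7),3)
go(*p[:2],f[2],p[2],.5,1,f)
E
```

```text
t: 16.75
tool_pos: [0.488, -0.0579, 0.1479]
t: 17.25
tool_pos: [0.488, -0.0579, 0.1479]
large up holes [489.87 -58.4   24.49] dist 109.7 want 110.3 contrast (140, np.float64(6.1)) (162, np.float64(6.6))
avg pose [489.88 -58.42  24.49] sd [0.01 0.01 0.  ] tool [487.97 -57.88 147.91  24.73]
from [ 0.488  -0.0579  0.1479 24.7261] rows 1
0.5,-0.0013,0.0015,-0.0000,0,0,0.24
```

The readings are accurate once the arm settles, which takes about 0.6 s. The grip centres the plate on the TCP within 0.3 mm. Now the pick.

```bash
python3 -m jog '[0.5,-0.0013,0.0012,0.03,0,0,0.2, 0.5,0,0,0.04,0,0,0, 0.5,0,0,0.04,0,0,0, 0.5,0,0,0.03,0,0,0, 0.5,0,0,0.005,0,0,0, 0.5,0,0,0,0,0,0, 0,0,0,0,0,0,0, 0,0,0,0,0,0,0, 0,0,0,0,0,0,0,0,0,0,0,0,0,0]' 60
python3 -m jog '[0,0,0,0,0,0,0]'
python3 -m jog '[0,0,0,-0.01,0,0,0, 0,0,0,-0.03,0,0,0, 0,0,0,-0.04,0,0,0, 0,0,0,-0.037,0,0,0, 0,0,0,0,0,0,0,0,0,0,0,0,0,0]'
python3 - <<'E'
from h import *
f=frm(ctrl.get_obs())
go(.6106,-.2024,.12,5.93,0,None,f)
E
```

```text
t: 18.65
tool_pos: [0.4911, -0.0591, 0.005]
tool_rot: [1.697, 2.64, 0.001]
contact_force: [-2.5, 0.5, 5.5]
opening: 0.0183
t: 18.77
tool_pos: [0.4911, -0.0591, 0.005]
tool_rot: [1.697, 2.64, 0.001]
contact_force: [-1.4, -0.5, 5.8]
opening: 0.0182
t: 19.52
tool_pos: [0.4881, -0.0581, 0.1177]
tool_rot: [-1.697, -2.64, 0.001]
contact_force: [0.1, 0.6, -6.4]
opening: 0.0177
from [ 0.4881 -0.0581  0.1177 24.5259] rows 4
0,-0.0455,0.0129,-0.0006,0,0,4.65, 0,-0.0443,0.0165,-0.0006,0,0,4.65, 0,-0.0429,0.0201,-0.0006,0,0,4.65, 0,-0.0411,0.0235,-0.0006,0,0,4.65
```

```bash
python3 -m jog '[0,-0.0455,0.013,-0.0006,0,0,4.65, 0,-0.0443,0.0165,-0.0006,0,0,4.65, 0,-0.043,0.02,-0.0006,0,0,4.65, 0,-0.041,0.0235,-0.0006,0,0,4.65, 0,0,0,0,0,0,0,0,0,0,0,0,0,0,0,0,0,0,0,0,0,0,0,0,0,0,0,0,0,0,0,0,0,0,0,0,0,0,0,0,0]'
python3 - <<'E'
from h import *
f=frm(ctrl.get_obs())
p,f=avg("large",True,(f[0],f[1],f[3]),2,z=f[2]+.015)
go(*p[:2],f[2],p[2],0,1,f)
go(.6106,-.2024,f[2],5.93,0,1,(p[0],p[1],f[2],p[2]))
im=grab("wrist")[0]["image"]; cv2.imwrite("pics/w6.png",im[60:,80:440])
E
```

```text
large up holes [489.58 -62.42  19.8 ] dist 116.8 want 110.3 contrast (7, np.float64(13.4)) (164, np.float64(13.1))
avg pose [489.46 -62.1   19.98] sd [0.12 0.31 0.18] tool [487.89 -58.06 117.37  24.53]
from [ 0.4879 -0.0581  0.1174 24.5261] rows 1
0,-0.0043,-0.0002,-0.0000,0,0,4.54
from [ 0.4895 -0.0621  0.1174 19.9825] rows 1
0,-0.1732,0.0659,-0.0000,0,0,14.05$: bad value
```

View pics/w6.png

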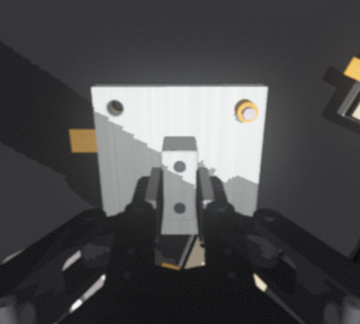

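```bash
cat >> h.py <<'E'
def inhand(name,dz=.015):
    sx,sy,hx,hy=SZ[name]; d,K,C,o=grab("wrist"); f=frm(o); g=cv2.cvtColor(d["image"],cv2.COLOR_BGR2GRAY)
    a=np.radians(f[3]); h=w([[-hx/1e3,hy/1e3,0]],(0,0,a))[0]
    P=np.array([f[0],f[1],f[2]+dz])+h
    for i in range(3): r=holec(g,K,C,P); P=r[0]
    e=P-h-np.array([f[0],f[1],f[2]+dz]); 
    print("in hand: plate y off %.2f  plate x off %.2f mm"%(1e3*(-e[0]*np.sin(a)+e[1]*np.cos(a)),1e3*(e[0]*np.cos(a)+e[1]*np.sin(a))),r[1:])
E
python3 - <<'E'
from h import *
inhand("large")
E
python3 -m jog '[0,-0.0455,0.013,-0.0006,0,0,4.65, 0,-0.0443,0.0165,-0.0006,0,0,4.65, 0,-0.043,0.02,-0.0006,0,0,4.65, 0,-0.041,0.0235,-0.0006,0,0,4.65, 0,0,0,0,0,0,0,0,0,0,0,0,0,0,0,0,0,0,0,0,0,0,0,0,0,0,0,0,0,0,0,0,0,0,0]'
python3 - <<'E'
from h import *
inhand("large")
f=frm(ctrl.get_obs())
go(.6106,-.2024,.055,5.93,0,1,f)
E
```

```text
in hand: plate y off 1.00  plate x off 0.78 mm (164, np.float64(13.1))
t: 20.85
tool_pos: [0.612, -0.2023, 0.1226]
tool_rot: [2.103, 2.334, 0.0]
contact_force: [-0.1, 0.0, -5.1]
opening: 0.0179
in hand: plate y off 1.25  plate x off 0.65 mm (163, np.float64(13.2))
from [ 0.612  -0.2025  0.1226  5.955 ] rows 1
0,0.0002,-0.0014,0.0676,0,0,0.02
```

```bash
python3 -m jog '[0,-0.001,-0.0021,0.02,0,0,0, 0,0,0,0.03,0,0,0, 0,0,0,0.012,0,0,0, 0,0,0,0,0,0,0, 0,0,0,0,0,0,0, 0,0,0,0,0,0,0, 0,0,0,0,0,0,0, 0,0,0,0,0,0,0, 0,0,0,0,0,0,0]'
python3 - <<'E'
from h import *
inhand("large")
f=frm(ctrl.get_obs()); a=np.radians(5.93); c=np.array([.61062,-.20241])
e=c-np.array(f[:2]); print("lower rel tool: x(t) %.2f y(t) %.2f"%(1e3*(-e[0]*np.sin(a)+e[1]*np.cos(a)),1e3*(e[0]*np.cos(a)+e[1]*np.sin(a))),np.round(f,4))
E
```

```text
t: 22.02
tool_pos: [0.6102, -0.2041, 0.0604]
tool_rot: [2.103, 2.333, 0.0]
contact_force: [0.7, -0.6, -4.8]
opening: 0.018
in hand: plate y off 0.72  plate x off 0.04 mm (151, np.float64(12.2))
lower rel tool: x(t) 1.58 y(t) 0.64 [ 0.6101 -0.204   0.0604  5.9285]
```

```bash
python3 -m jog '[0,0.0006,0.0001,0.004,0,0,0, 0,0,0,0.003,0,0,0, 0,0,0,0.001,0,0,0, 0,0,0,0,0,0,0, 0,0,0,0,0,0,0]'
python3 -m jog '[0,0,0,0.001,0,0,0, 0,0,0,0,0,0,0]'
python3 -m jog '[0,0,0,0.001,0,0,0, 0,0,0,0,0,0,0]'
```

```text
t: 22.7
tool_pos: [0.6103, -0.2035, 0.0524]
tool_rot: [2.103, 2.333, 0.0]
contact_force: [-0.3, 0.8, -5.6]
opening: 0.0177
t: 22.95
tool_pos: [0.6102, -0.2034, 0.0513]
tool_rot: [-2.104, -2.333, -0.0]
contact_force: [-0.2, -0.9, -6.1]
opening: 0.018
t: 23.2
tool_pos: [0.6103, -0.2035, 0.0511]
tool_rot: [2.103, 2.333, 0.0]
contact_force: [-2.6, 0.9, -1.4]
opening: 0.0181
```

```bash
python3 -m jog '[0,0,0,0.001,0,0,0, 0.15,0,0,0,0,0,0, 0.3,0,0,0,0,0,0, 0.5,0,0,0,0,0,0, 0.5,0,0,-0.02,0,0,0, 0.5,0,0,-0.04,0,0,0, 0.5,0,0,-0.045,0,0,0, 0.5,0,0,-0.04,0,0,0, 0.5,0,0,0,0,0,0,0.5,0,0,0,0,0,0]'
python3 -m jog '[0.5,0,0,0,0,0,0, 0.5,0,0,0,0,0,0, 0.5,0,0,0,0,0,0]'
python3 - <<'E'
from h import *
p,f=avg("large",True,(.610,-.202,6),3,z=.066)
im=grab("wrist")[0]["image"]; cv2.imwrite("pics/w7.png",cv2.resize(im[90:260,150:370],None,fx=3.5,fy=3.5,interpolation=cv2.INTER_CUBIC))
go(.558,.342,.18,-18.8,.5,None,f)
E
```

```text
t: 24.45
tool_pos: [0.6102, -0.2035, 0.1948]
tool_rot: [2.103, 2.333, 0.0]
contact_force: [-0.8, -0.4, -0.9]
opening: 0.0427
t: 24.82
tool_pos: [0.6098, -0.2033, 0.1933]
tool_rot: [-2.103, -2.332, 0.001]
contact_force: [0.0, 0.2, -0.5]
opening: 0.0426
large up holes [ 611.   -202.72    5.79] dist 110.7 want 110.3 contrast (112, np.float64(7.0)) (150, np.float64(6.9))
avg pose [ 610.96 -202.7     5.82] sd [0.04 0.05 0.04] tool [ 609.92 -203.33  193.6     5.93]
from [ 0.6099 -0.2033  0.1936  5.927 ] rows 10
0.5,0.0548,0.0005,0.0014,0,0,2.47, 0.5,0.0547,-0.0019,0.0014,0,0,2.47, 0.5,0.0546,-0.0043,0.0014,0,0,2.47, 0.5,0.0544,-0.0066,0.0014,0,0,2.47, 0.5,0.0540,-0.0089,0.0014,0,0,2.47, 0.5,0.0536,-0.0113,0.0014,0,0,2.47, 0.5,0.0531,-0.0136,0.0014,0,0,2.47, 0.5,0.0524,-0.0159,0.0014,0,0,2.47, 0.5,0.0517,-0.0181,0.0014,0,0,2.47, 0.5,0.0509,-0.0203,0.0014,0,0,2.47
```

View pics/w7.png

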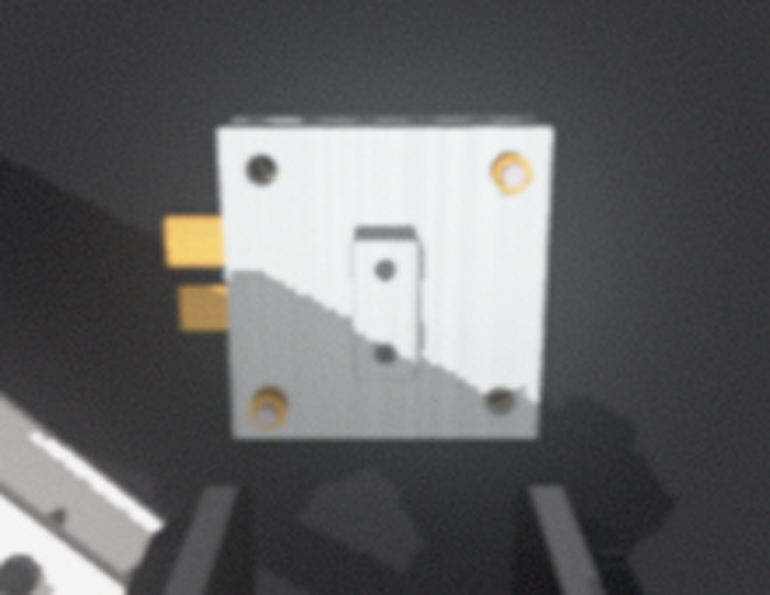

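The large upper sits at (611.0, −202.7, 5.8°) against its lower half at (610.6, −202.4, 5.9°), with both tabs on the left. Next I measure the other two lower halves.

```bash
python3 - <<'E'
from h import *
f=frm(ctrl.get_obs()); 
g1=go(.661,.075,.174,1.5,.5,None,f); go(.558,.342,.174,-18.8,.5,None,g1)
E
```

```text
from [ 0.6101 -0.2034  0.1942  5.9285] rows 5
0.5,0.0543,0.0159,0.0040,0,0,0.89, 0.5,0.0546,0.0150,0.0040,0,0,0.89, 0.5,0.0548,0.0142,0.0040,0,0,0.89, 0.5,0.0550,0.0133,0.0040,0,0,0.89, 0.5,0.0552,0.0125,0.0040,0,0,0.89
from [0.661 0.075 0.174 1.5  ] rows 5
0.5,0.0539,-0.0192,-0.0000,0,0,4.06, 0.5,0.0524,-0.0230,-0.0000,0,0,4.06, 0.5,0.0507,-0.0266,-0.0000,0,0,4.06, 0.5,0.0487,-0.0301,-0.0000,0,0,4.06, 0.5,0.0464,-0.0335,-0.0000,0,0,4.06
```

```bash
python3 -m jog '[0.5,0.0543,0.016,0.004,0,0,0.9, 0.5,0.0546,0.015,0.004,0,0,0.9, 0.5,0.0548,0.014,0.004,0,0,0.9, 0.5,0.055,0.013,0.004,0,0,0.9, 0.5,0.055,0.0125,0.004,0,0,0.9, 0.5,0,0,0,0,0,0,0.5,0,0,0,0,0,0,0.5,0,0,0,0,0,0,0.5,0,0,0,0,0,0]' | head -2
python3 - <<'E'
from h import *
p,f=avg("long",False,(.661,.074,1.5),4); cv2.imwrite("pics/w8.png",grab("wrist")[0]["image"])
E
python3 -m jog '[0.5,0.054,-0.019,0,0,0,4, 0.5,0.0524,-0.023,0,0,0,4, 0.5,0.0507,-0.0266,0,0,0,4, 0.5,0.0487,-0.03,0,0,0,4, 0.5,0.0464,-0.0335,0,0,0,4.3, 0.5,0,0,0,0,0,0,0.5,0,0,0,0,0,0,0.5,0,0,0,0,0,0,0.5,0,0,0,0,0,0]' | head -2
python3 - <<'E'
from h import *
p,f=avg("small",False,(.558,.342,-18.8),4); im=grab("wrist")[0]["image"]
cv2.imwrite("pics/w8b.png",np.hstack([cv2.imread("pics/w8.png")[60:320,80:470],im[60:320,80:470]]))
go(.382,.303,.15,12.2,.5,None,f)
E
```

```text
t: 26.15
tool_pos: [0.6609, 0.0734, 0.1745]
long low holes [665.35  73.89   1.56] dist 103.6 want 102.6 contrast (137, np.float64(7.3)) (178, np.float64(6.4))
avg pose [665.32  73.92   1.53] sd [0.03 0.04 0.05] tool [660.85  73.64 174.5    1.34]
t: 27.52
tool_pos: [0.5585, 0.3405, 0.1743]
small low holes [559.69 340.87 -19.48] dist 80.0 want 79.2 contrast (146, np.float64(6.7)) (171, np.float64(6.0))
avg pose [559.68 340.87 -19.46] sd [0.01 0.02 0.02] tool [558.41 340.77 174.31 -18.96]
from [  0.5584   0.3408   0.1743 -18.9563] rows 4
0.5,-0.0233,-0.0386,0.0061,0,0,-7.79, 0.5,-0.0178,-0.0414,0.0061,0,0,-7.79, 0.5,-0.0120,-0.0435,0.0061,0,0,-7.79, 0.5,-0.0060,-0.0447,0.0061,0,0,-7.79
```

View pics/w8b.png

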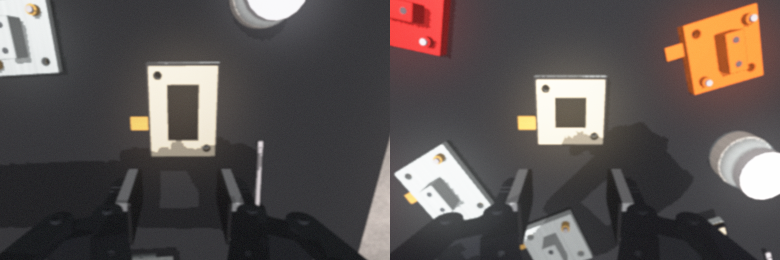

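Both views show cream lowers with holes top-left and bottom-right and the tab on the left, as expected. Now the long upper.

```bash
python3 -m jog '[0.5,-0.0233,-0.0386,0.006,0,0,-7.8, 0.5,-0.0178,-0.0414,0.006,0,0,-7.8, 0.5,-0.012,-0.0435,0.006,0,0,-7.8, 0.5,-0.006,-0.0447,0.006,0,0,-7.8, 0.5,0,0,0,0,0,0,0.5,0,0,0,0,0,0,0.5,0,0,0,0,0,0,0.5,0,0,0,0,0,0,0.5,0,0,0,0,0,0]' | head -2
python3 - <<'E'
from h import *
p,f=avg("long",True,(.382,.303,12.2),4)
go(p[0],p[1],f[2],p[2],.5,1,f)
E
```

```text
t: 28.9
tool_pos: [0.3821, 0.3037, 0.1504]
long up holes [383.31 303.72   6.71] dist 109.2 want 102.6 contrast (19, np.float64(9.1)) (161, np.float64(9.7))
avg pose [383.35 303.77   6.72] sd [0.02 0.04 0.03] tool [381.91 303.65 150.3   12.31]
from [ 0.3819  0.3036  0.1503 12.3078] rows 1
0.5,-0.0002,0.0014,-0.0000,0,0,5.59
```

```bash
python3 - <<'E'
from h import *
v=grab("wrist"); cv2.imwrite("pics/w9.png",v[0]["image"][40:330,60:460])
for b in ctrl.boxes_of("upper_long",v[0])[:3]: print(np.round(b["box"]),b["p"],back(b["box"][:2],.02,v[1],v[2]).round(3))
E
```

```text
[227. 178.  92.  92.] 0.84 [0.347 0.289 0.02 ]
```

View pics/w9.png

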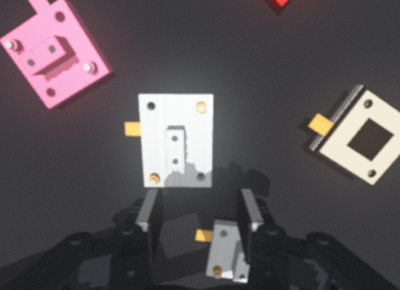

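The long upper has been knocked aside: its holes are now at full-image (211,146) and (261,217).

```bash
python3 - <<'E'
from h import *
v=grab("wrist"); a=back((261,217),.02,v[1],v[2]); b=back((211,146),.02,v[1],v[2])
m=(a+b)/2; yaw=np.degrees(np.arctan2(a[1]-b[1],a[0]-b[0])-np.arctan2(-43,28)); print(m,yaw)
p,f=avg("long",True,(m[0],m[1],yaw),2)
go(p[0],p[1],f[2],p[2],.5,2,f)
E
```

```text
[0.35961457 0.28592069 0.02      ] 12.328904382377239
long up holes [359.07 286.66  12.21] dist 102.1 want 102.6 contrast (96, np.float64(6.0)) (162, np.float64(6.3))
avg pose [359.05 286.67  12.21] sd [0.02 0.01 0.  ] tool [381.58 303.63 150.28  12.33]
from [ 0.3816  0.3036  0.1503 12.3282] rows 2
0.5,-0.0059,-0.0128,-0.0000,0,0,0.06, 0.5,-0.0059,-0.0128,-0.0000,0,0,0.06
```

```bash
python3 -m jog '[0.5,-0.006,-0.013,0,0,0,0, 0.5,-0.006,-0.0128,0,0,0,0.1, 0.5,0,0,0,0,0,0,0.5,0,0,0,0,0,0,0.5,0,0,0,0,0,0,0.5,0,0,0,0,0,0,0.5,0,0,0,0,0,0]' | head -2
python3 - <<'E'
from h import *
p,f=avg("long",True,(.3591,.2867,12.2),3)
go(p[0],p[1],f[2],p[2],.5,1,f)
E
```

```text
t: 30.22
tool_pos: [0.359, 0.2865, 0.1502]
long up holes [358.98 285.86  11.77] dist 103.3 want 102.6 contrast (135, np.float64(6.9)) (163, np.float64(6.6))
avg pose [359.   285.88  11.79] sd [0.01 0.02 0.02] tool [359.02 286.44 150.25  12.23]
from [ 0.359   0.2864  0.1503 12.2276] rows 1
0.5,-0.0005,-0.0001,-0.0000,0,0,0.44
```

```bash
python3 -m jog '[0.5,-0.0005,0,0.03,0,0,0.3, 0.5,0,0,0.04,0,0,0, 0.5,0,0,0.04,0,0,0, 0.5,0,0,0.03,0,0,0, 0.5,0,0,0.0055,0,0,0, 0.5,0,0,0,0,0,0, 0.5,0,0,0,0,0,0, 0,0,0,0,0,0,0, 0,0,0,0,0,0,0, 0,0,0,0,0,0,0]' 60
python3 -m jog '[0,0,0,0,0,0,0, 0,0,0,0,0,0,0, 0,0,0,-0.01,0,0,0, 0,0,0,-0.03,0,0,0, 0,0,0,-0.04,0,0,0, 0,0,0,-0.037,0,0,0, 0,0,0,0,0,0,0,0,0,0,0,0,0,0]'
python3 - <<'E'
from h import *
inhand("long")
f=frm(ctrl.get_obs())
go(.6653,.0739,.12,1.53,0,None,f)
E
```

```text
t: 31.62
tool_pos: [0.3598, 0.2865, 0.0063]
tool_rot: [1.978, 2.44, 0.003]
contact_force: [-2.7, -0.9, 6.3]
opening: 0.0175
t: 32.62
tool_pos: [0.3578, 0.2852, 0.1197]
tool_rot: [-1.978, -2.439, 0.005]
contact_force: [-0.7, -0.7, -5.3]
opening: 0.0176
in hand: plate y off 0.59  plate x off 0.86 mm (155, np.float64(13.3))
from [ 0.3574  0.285   0.119  11.925 ] rows 7
0,-0.0386,0.0368,-0.0001,0,0,1.48, 0,-0.0376,0.0378,-0.0001,0,0,1.48, 0,-0.0366,0.0388,-0.0001,0,0,1.48, 0,-0.0356,0.0397,-0.0001,0,0,1.48, 0,-0.0346,0.0406,-0.0001,0,0,1.48, 0,-0.0335,0.0415,-0.0001,0,0,1.48, 0,-0.0324,0.0423,-0.0001,0,0,1.48
```

```bash
python3 -m jog '[0,-0.0386,0.0368,0,0,0,1.5, 0,-0.0376,0.0378,0,0,0,1.5, 0,-0.0366,0.0388,0,0,0,1.5, 0,-0.0356,0.0397,0,0,0,1.5, 0,-0.0346,0.0406,0,0,0,1.5, 0,-0.0335,0.0415,0,0,0,1.5, 0,-0.0324,0.0423,0,0,0,1.4, 0,0,0,0,0,0,0, 0,0,0,0,0,0,0, 0,0,0,0,0,0,0]' | head -2
python3 -m jog '[0,0,0,0,0,0,0, 0,0,0,0,0,0,0, 0,0,0,0,0,0,0, 0,0,0,0,0,0,0]' | head -2
python3 - <<'E'
from h import *
inhand("long"); inhand("long")
f=frm(ctrl.get_obs())
go(.6653,.0739,.060,1.53,0,1,f)
E
```

```text
t: 33.92
tool_pos: [0.6653, 0.0756, 0.1204]
t: 34.42
tool_pos: [0.6668, 0.0748, 0.122]
in hand: plate y off 0.38  plate x off -0.00 mm (153, np.float64(11.9))
in hand: plate y off 0.39  plate x off -0.02 mm (153, np.float64(11.9))
from [0.6668 0.0747 0.1219 1.526 ] rows 1
0,-0.0007,-0.0015,0.0619,0,0,-0.00
```

```bash
python3 -m jog '[0,-0.0012,-0.0019,0.02,0,0,0, 0,0,0,0.03,0,0,0, 0,0,0,0.012,0,0,0, 0,0,0,0,0,0,0, 0,0,0,0,0,0,0, 0,0,0,0,0,0,0, 0,0,0,0,0,0,0, 0,0,0,0,0,0,0]' | head -2
python3 - <<'E'
from h import *
f=frm(ctrl.get_obs()); go(.6653,.0739,.052,1.53,0,1,f); inhand("long")
E
```

```text
t: 35.52
tool_pos: [0.6652, 0.0734, 0.0603]
from [0.6652 0.0734 0.0603 1.5268] rows 1
0,0.0005,0.0001,0.0083,0,0,-0.00
in hand: plate y off 0.51  plate x off 0.27 mm (145, np.float64(12.6))
```

```bash
python3 -m jog '[0,0,-0.0002,0.004,0,0,0, 0,0,0,0.003,0,0,0, 0,0,0,0.001,0,0,0, 0,0,0,0,0,0,0, 0,0,0,0,0,0,0]' | sed -n 2,4p
python3 -m jog '[0,0,0,0.001,0,0,0, 0,0,0,0,0,0,0]' | sed -n 2,4p
```

```text
tool_pos: [0.6649, 0.0734, 0.0524]
tool_rot: [2.191, 2.251, 0.0]
contact_force: [-3.0, -0.6, 1.4]
tool_pos: [0.6649, 0.0734, 0.0523]
tool_rot: [2.192, 2.251, -0.0]
contact_force: [-6.5, 0.1, 6.3]
```

Contact: force went from −5 to +6 N. Release, rise, check, and plan the move to upper_small.

```bash
python3 -m jog '[0.1,0,0,0,0,0,0, 0.3,0,0,0,0,0,0, 0.5,0,0,0,0,0,0, 0.5,0,0,-0.02,0,0,0, 0.5,0,0,-0.04,0,0,0, 0.5,0,0,-0.045,0,0,0, 0.5,0,0,-0.038,0,0,0, 0.5,0,0,0,0,0,0,0.5,0,0,0,0,0,0,0.5,0,0,0,0,0,0]'|head -2
python3 -m jog '[0.5,0,0,0,0,0,0, 0.5,0,0,0,0,0,0]' | head -2
python3 - <<'E'
from h import *
p,f=avg("long",True,(.6653,.0739,1.5),3,z=.066)
go(.471,.152,.15,4.6,.5,None,f)
v=grab("top")
for b in ctrl.boxes_of("upper_small",v[0])[:4]: print(np.round(b["box"]),round(b["p"],2),back(b["box"][:2],.02,v[1],v[2]).round(3))
E
```

```text
t: 37.7
tool_pos: [0.6637, 0.0734, 0.1918]
t: 37.95
tool_pos: [0.6644, 0.0734, 0.1928]
long up holes [665.63  73.45   1.58] dist 103.7 want 102.6 contrast (131, np.float64(7.3)) (157, np.float64(6.6))
avg pose [665.64  73.44   1.57] sd [0.01 0.01 0.01] tool [664.5   73.42 193.11   1.53]
from [0.6645 0.0734 0.1931 1.5255] rows 4
0.5,0.0209,-0.0478,0.0108,0,0,-0.77, 0.5,0.0216,-0.0475,0.0108,0,0,-0.77, 0.5,0.0222,-0.0473,0.0108,0,0,-0.77, 0.5,0.0228,-0.0470,0.0108,0,0,-0.77
[139. 296.  38.  41.] 0.63 [0.211 0.345 0.02 ]
[ 90. 217.  44.  43.] 0.62 [0.42  0.496 0.02 ]
[152. 106.  29.  35.] 0.56 [0.745 0.342 0.02 ]
```

```bash
python3 -m jog '[0.5,0.021,-0.0478,0.011,0,0,-0.8, 0.5,0.0216,-0.0475,0.011,0,0,-0.8, 0.5,0.022,-0.0473,0.011,0,0,-0.8, 0.5,0.0228,-0.047,0.011,0,0,-0.8, 0.5,0,0,0,0,0,0,0.5,0,0,0,0,0,0,0.5,0,0,0,0,0,0,0.5,0,0,0,0,0,0,0.5,0,0,0,0,0,0]'|head -2
python3 - <<'E'
from h import *
p,f=avg("small",True,(.471,.152,4.6),3)
go(p[0],p[1],f[2],p[2],.5,1,f)
E
```

```text
t: 39.33
tool_pos: [0.4718, 0.1515, 0.15]
small up holes [471.91 152.47   4.58] dist 78.7 want 79.2 contrast (147, np.float64(5.8)) (165, np.float64(6.5))
avg pose [471.95 152.46   4.56] sd [0.03 0.02 0.01] tool [471.64 151.52 149.9    4.7 ]
from [0.4716 0.1515 0.1499 4.6985] rows 1
0.5,0.0009,0.0004,-0.0000,0,0,0.14
```

```bash
python3 -m jog '[0.5,0.0009,0.0002,0.03,0,0,0.1, 0.5,0,0,0.04,0,0,0, 0.5,0,0,0.04,0,0,0, 0.5,0,0,0.03,0,0,0, 0.5,0,0,0.005,0,0,0, 0.5,0,0,0,0,0,0, 0.5,0,0,0,0,0,0, 0,0,0,0,0,0,0, 0,0,0,0,0,0,0, 0,0,0,0,0,0,0]' 60
python3 -m jog '[0,0,0,0,0,0,0, 0,0,0,0,0,0,0, 0,0,0,-0.01,0,0,0, 0,0,0,-0.03,0,0,0, 0,0,0,-0.04,0,0,0, 0,0,0,-0.037,0,0,0, 0,0,0,0,0,0,0,0,0,0,0,0,0,0]'
python3 - <<'E'
from h import *
inhand("small")
f=frm(ctrl.get_obs())
go(.5597,.3409,.12,-19.46,0,None,f)
E
```

```text
t: 40.72
tool_pos: [0.4723, 0.1528, 0.0063]
tool_rot: [2.129, 2.309, 0.002]
contact_force: [-1.4, -0.5, 5.3]
opening: 0.0177
t: 41.72
tool_pos: [0.4699, 0.1524, 0.1197]
tool_rot: [-2.129, -2.308, 0.004]
contact_force: [0.2, 0.3, -5.1]
opening: 0.0179
in hand: plate y off 0.18  plate x off 0.81 mm (160, np.float64(12.4))
from [0.4694 0.1523 0.119  4.6258] rows 4
0,0.0452,0.0263,-0.0003,0,0,6.02, 0,0.0477,0.0214,-0.0003,0,0,6.02, 0,0.0497,0.0163,-0.0003,0,0,6.02, 0,0.0511,0.0110,-0.0003,0,0,6.02
```

```bash
python3 -m jog '[0,0.0452,0.0263,0,0,0,6, 0,0.0477,0.0214,0,0,0,6, 0,0.0497,0.0163,0,0,0,6, 0,0.051,0.011,0,0,0,6.1, 0,0,0,0,0,0,0, 0,0,0,0,0,0,0, 0,0,0,0,0,0,0, 0,0,0,0,0,0,0, 0,0,0,0,0,0,0, 0,0,0,0,0,0,0]' | head -2
python3 - <<'E'
from h import *
inhand("small")
f=frm(ctrl.get_obs())
go(.5597,.3409,.060,-19.46,0,1,f)
E
```

```text
t: 43.02
tool_pos: [0.5615, 0.341, 0.1221]
in hand: plate y off 0.15  plate x off 0.35 mm (157, np.float64(12.3))
from [  0.5615   0.3411   0.1221 -19.4871] rows 1
0,-0.0008,-0.0016,0.0621,0,0,-0.03
```

```bash
python3 -m jog '[0,-0.001,-0.002,0.02,0,0,0, 0,0,0,0.03,0,0,0, 0,0,0,0.012,0,0,0, 0,0,0,0,0,0,0, 0,0,0,0,0,0,0, 0,0,0,0,0,0,0, 0,0,0,0,0,0,0, 0,0,0,0,0,0,0]' | head -2
python3 - <<'E'
from h import *
f=frm(ctrl.get_obs()); go(.5597,.3409,.052,-19.46,0,1,f); inhand("small")
E
```

```text
t: 44.08
tool_pos: [0.5595, 0.3411, 0.0604]
from [  0.5595   0.3411   0.0604 -19.4718] rows 1
0,-0.0001,0.0002,0.0084,0,0,-0.01
in hand: plate y off -0.12  plate x off -0.02 mm (112, np.float64(10.1))
```

```bash
python3 -m jog '[0,-0.0001,-0.0001,0.004,0,0,0, 0,0,0,0.003,0,0,0, 0,0,0,0.001,0,0,0, 0,0,0,0,0,0,0, 0,0,0,0,0,0,0]' | sed -n 2,4p
python3 -m jog '[0,0,0,0.001,0,0,0, 0,0,0,0,0,0,0]' | sed -n 2,4p
```

```text
tool_pos: [0.5592, 0.3411, 0.0524]
tool_rot: [2.565, 1.814, 0.0]
contact_force: [-3.3, -1.1, 1.6]
tool_pos: [0.5592, 0.341, 0.0524]
tool_rot: [2.565, 1.814, -0.0]
contact_force: [-6.1, -3.2, 7.0]
```

```bash
python3 -m jog '[0.1,0,0,0,0,0,0, 0.3,0,0,0,0,0,0, 0.5,0,0,0,0,0,0, 0.5,0,0,-0.02,0,0,0, 0.5,0,0,-0.04,0,0,0, 0.5,0,0,-0.045,0,0,0, 0.5,0,0,-0.038,0,0,0, 0.5,0,0,0,0,0,0,0.5,0,0,0,0,0,0,0.5,0,0,0,0,0,0]'|head -2
python3 -m jog '[0.5,0,0,0,0,0,0, 0.5,0,0,0,0,0,0]' | head -2
python3 - <<'E'
from h import *
p,f=avg("small",True,(.5597,.3409,-19.5),3,z=.066)
go(.452,-.336,.216,52.3,.4,None,f)
E
```

```text
t: 46.25
tool_pos: [0.5582, 0.3405, 0.1918]
t: 46.5
tool_pos: [0.5588, 0.3407, 0.1928]
small up holes [559.39 340.46 -19.82] dist 79.9 want 79.2 contrast (127, np.float64(6.6)) (116, np.float64(5.9))
avg pose [559.39 340.47 -19.82] sd [0.01 0.02 0.02] tool [558.89 340.79 193.14 -19.47]
from [  0.5589   0.3408   0.1931 -19.4745] rows 12
0.4,-0.0561,0.0104,-0.0019,0,0,-5.98, 0.4,-0.0569,0.0045,-0.0019,0,0,-5.98, 0.4,-0.0571,-0.0015,-0.0019,0,0,-5.98, 0.4,-0.0566,-0.0074,-0.0019,0,0,-5.98, 0.4,-0.0555,-0.0133,-0.0019,0,0,-5.98, 0.4,-0.0539,-0.0190,-0.0019,0,0,-5.98, 0.4,-0.0516,-0.0245,-0.0019,0,0,-5.98, 0.4,-0.0488,-0.0297,-0.0019,0,0,-5.98, 0.4,-0.0454,-0.0346,-0.0019,0,0,-5.98, 0.4,-0.0415,-0.0392,-0.0019,0,0,-5.98, 0.4,-0.0372,-0.0433,-0.0019,0,0,-5.98, 0.4,-0.0325,-0.0469,-0.0019,0,0,-5.98
```

```bash
python3 -m jog '[0.4,-0.0561,0.0104,-0.002,0,0,-6, 0.4,-0.0569,0.0045,-0.002,0,0,-6, 0.4,-0.0571,-0.0015,-0.002,0,0,-6, 0.4,-0.0566,-0.0074,-0.002,0,0,-6, 0.4,-0.0555,-0.0133,-0.002,0,0,-6, 0.4,-0.0539,-0.019,-0.002,0,0,-6, 0.4,-0.0516,-0.0245,-0.002,0,0,-6, 0.4,-0.0488,-0.0297,-0.002,0,0,-6, 0.4,-0.0454,-0.0346,-0.002,0,0,-6, 0.4,-0.0415,-0.0392,-0.002,0,0,-6]'|head -2
python3 -m jog '[0.4,-0.0372,-0.0433,-0.002,0,0,-6, 0.4,-0.0325,-0.047,-0.002,0,0,-6, 0.4,0,0,0,0,0,0, 0.4,0,0,0,0,0,0, 0.4,0,0,0,0,0,0, 0.4,0,0,0,0,0,0, 0.4,0,0,0,0,0,0]' | head -2
python3 - <<'E'
from h import *
v=grab("wrist"); im=v[0]["image"]; cv2.imwrite("pics/w10.png",im[40:330,80:460]); print(np.round(frm(v[3]),4))
g=cv2.cvtColor(im,cv2.COLOR_BGR2GRAY)
P=[(a,b,.088) for a in (-.03,.03) for b in (-.06,-.02,.02,.06)]
print(proj(w(P,(.452,-.336,np.radians(52.3))),v[1],v[2]).round().tolist())
E
```

```text
t: 47.9
tool_pos: [0.4704, -0.225, 0.2142]
t: 48.78
tool_pos: [0.4536, -0.3354, 0.2179]
[ 0.4536 -0.3354  0.2179 52.5932]
[[232.0, 219.0], [232.0, 188.0], [231.0, 154.0], [230.0, 117.0], [282.0, 219.0], [283.0, 188.0], [284.0, 154.0], [285.0, 118.0]]
```

View pics/w10.png

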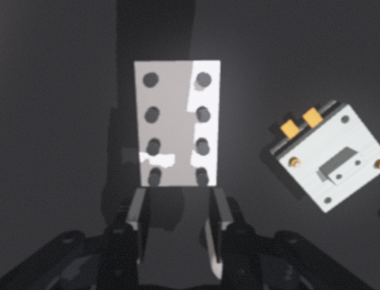

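Eight dark knobs form a clean 2×4 grid, matching the predicted pixels within about 2 px. I'll fit the rack pose.

```bash
cat >> h.py <<'E'
G=np.array([(a,b) for a in (-.03,.03) for b in (-.06,-.02,.02,.06)])
def hullc(x,y,z0,z1,r,K,C,S=8):
    t=np.linspace(0,2*np.pi,48); P=np.vstack([np.c_[x+r*np.cos(t),y+r*np.sin(t),0*t+z] for z in (z0,z1)])
    m=cv2.moments(cv2.convexHull(proj(P,K,C).astype(np.float32))); return np.array([m["m10"],m["m01"]])/m["m00"]
def rack(pose,use=range(8),v=None):
    v=v or grab("wrist"); im,K,C=v[0]["image"],v[1],v[2]; g=cv2.cvtColor(im,cv2.COLOR_BGR2GRAY); g=cv2.resize(g,None,fx=4,fy=4,interpolation=cv2.INTER_CUBIC)
    nl,L,st,ce=cv2.connectedComponentsWithStats((g<110).astype(np.uint8)); ce=(ce+.5)/4-.5; out={}
    Wp=w(np.c_[G,np.full(8,.08)],(pose[0],pose[1],np.radians(pose[2])))
    for i in use:
        q=Wp[i].copy(); h=hullc(q[0],q[1],.058,.088,.008,K,C)
        k=min(range(1,nl),key=lambda j:np.hypot(*(ce[j]-h))+(1e3 if not 60<st[j,4]/16<500 else 0))
        if np.hypot(*(ce[k]-h))<9: out[i]=(q+back(ce[k],.075,K,C)-back(h,.075,K,C))[:2]
    ids=list(out); A=np.array([out[i] for i in ids])
    f=lambda s:(w(np.c_[G[ids],0*ids_],(s[0],s[1],s[2]))[:,:2]-A).ravel()*1e3
    ids_=np.zeros(len(ids))[:,None]
    s=least_squares(f,[pose[0],pose[1],np.radians(pose[2])],loss="soft_l1").x
    print("rack",(s*[1e3,1e3,57.2958]).round(2),"ids",ids,"res",np.abs(f(s)).round(1).reshape(-1,2).max(1),"tool",np.round(frm(v[3]),4))
    return w(np.c_[G,np.zeros(8)],s)[:,:2],np.degrees(s[2])
E
python3 - <<'E'
from h import *
for i in range(2): k,y=rack((.452,-.336,52.3))
print(k.round(4).tolist())
E
```

```text
rack [ 453.82 -337.18   53.29] ids [1, 2, 3] res [0.3 0.1 0.2] tool [ 0.4536 -0.3355  0.2179 52.581 ]
rack [ 453.79 -337.22   53.23] ids [1, 2, 3] res [0.2 0.1 0.2] tool [ 0.4535 -0.3356  0.2179 52.5648]
[[0.4839, -0.3972], [0.4519, -0.3732], [0.4198, -0.3493], [0.3878, -0.3253], [0.5198, -0.3491], [0.4878, -0.3252], [0.4557, -0.3012], [0.4237, -0.2773]]
```

```bash
sed -i 's/^def rack(pose,use=range(8),v=None)/def rack(pose,use=range(8),v=None,T=110)/; s/(g<110)/(g<T)/; s/60<st\[j,4\]/40<st[j,4]/' h.py; python3 - <<'E'
from h import *
v=grab("wrist")
for T in (80,95,125,140): k,y=rack((.453,-.337,53),v=v,T=T)
E
```

```text
rack [ 451.05 -340.13   52.71] ids [1, 2, 3, 4, 5] res [2.3 1.9 6.  1.2 5.3] tool [ 0.4535 -0.3358  0.2179 52.5551]
rack [ 453.71 -337.25   53.26] ids [1, 2, 3] res [0.3 0.1 0.2] tool [ 0.4535 -0.3358  0.2179 52.5551]
rack [ 453.65 -337.72   53.03] ids [1, 2, 3, 5, 6, 7] res [0.7 0.3 0.3 0.5 0.8 0.9] tool [ 0.4535 -0.3358  0.2179 52.5551]
rack [ 453.65 -337.58   53.07] ids [1, 2, 3, 5, 6, 7] res [0.7 0.2 0.3 0.3 0.4 0.5] tool [ 0.4535 -0.3358  0.2179 52.5551]
```

```bash
cat >> h.py <<'E'
RK=w(np.c_[G,np.zeros(8)],(.45365,-.3376,np.radians(53.07)))[:,:2]
PO=dict(large=(.6108,-.20255,5.87),long=(.6655,.0737,1.55),small=(.55955,.34067,-19.64))
def hole(n,i):
    sx,sy,hx,hy=SZ[n]; s=1 if i==0 else -1
    p=PO[n]; return (*w([[s*hx/1e3,-s*hy/1e3,0]],(p[0],p[1],np.radians(p[2])))[0][:2],p[2]+90)
E
python3 - <<'E'
from h import *
for n in SZ: print(n,np.round(hole(n,0),4),np.round(hole(n,1),4))
f=frm(ctrl.get_obs()); go(*RK[7],.10,53.07,.4,None,f)
E
```

```text
small [ 0.5765  0.3049 70.36  ] [ 0.5426  0.3765 70.36  ]
long [6.947e-01 3.150e-02 9.155e+01] [ 0.6363  0.1159 91.55  ]
large [ 0.6536 -0.2374 95.87  ] [ 0.568  -0.1677 95.87  ]
from [ 0.4534 -0.3359  0.2179 52.544 ] rows 3
0.4,0.0197,0.0094,0.0393,0,0,-0.18, 0.4,0.0197,0.0095,0.0393,0,0,-0.18, 0.4,0.0196,0.0095,0.0393,0,0,-0.18
```

```bash
python3 -m jog '[0.4,0.02,0.0095,0.039,0,0,-0.2, 0.4,0.0195,0.0095,0.039,0,0,-0.2, 0.4,0.0195,0.0095,0.039,0,0,-0.2, 0.4,0,0,0,0,0,0, 0.4,0,0,0,0,0,0, 0.4,0,0,0,0,0,0, 0.4,0,0,0,0,0,0, 0.4,0,0,0,0,0,0]' | head -2
python3 - <<'E'
from h import *
go(*RK[7],.041,53.07,.4,None,frm(ctrl.get_obs()))
E
```

```text
t: 49.98
tool_pos: [0.4241, -0.2783, 0.1017]
from [ 0.4241 -0.2783  0.1017 53.113 ] rows 2
0.4,0.0004,0.0002,0.0303,0,0,0.02, 0.4,0.0004,0.0002,0.0303,0,0,0.02
```

```bash
python3 -m jog '[0.4,0.0004,0,0.03,0,0,0, 0.4,0.0004,0,0.02,0,0,0, 0.4,0,0,0.01,0,0,0, 0.4,0,0,0,0,0,0, 0.4,0,0,0,0,0,0, 0.4,0,0,0,0,0,0, 0,0,0,0,0,0,0, 0,0,0,0,0,0,0, 0,0,0,0,0,0,0, 0,0,0,0,0,0,0]' 60
python3 -m jog '[0,0,0,-0.02,0,0,0, 0,0,0,-0.05,0,0,0, 0,0,0,-0.05,0,0,0, 0,0,0,0,0,0,0, 0,0,0,0,0,0,0, 0,0,0,0,0,0,0]'
python3 - <<'E'
from h import *
v=grab("wrist"); f=frm(v[3]); a=np.radians(f[3]); cv2.imwrite("pics/w11.png",cv2.resize(v[0]["image"][130:330,180:340],None,fx=3.5,fy=3,interpolation=cv2.INTER_CUBIC))
z0=f[2]+.017
for dz in (0,-.041,-.048): print(dz,proj([[f[0],f[1],z0+dz]],v[1],v[2]).round(1))
go(*hole("large",0)[:2],.16,hole("large",0)[2],0,None,f)
E
```

```text
t: 51.22
tool_pos: [0.4235, -0.2776, 0.0416]
tool_rot: [0.993, 2.979, -0.001]
contact_force: [-0.7, 0.9, 5.3]
opening: 0.013
t: 51.98
tool_pos: [0.4219, -0.2762, 0.1584]
tool_rot: [-0.992, -2.977, -0.003]
contact_force: [0.4, 0.5, 0.0]
opening: 0.0132
0 [[258.3 229. ]]
-0.041 [[258.4 205.8]]
-0.048 [[258.4 202.7]]
from [ 0.4219 -0.2762  0.1584 53.1275] rows 5
0,-0.0324,0.0340,-0.0003,0,0,-8.55, 0,-0.0371,0.0288,-0.0003,0,0,-8.55, 0,-0.0410,0.0230,-0.0003,0,0,-8.55, 0,-0.0439,0.0166,-0.0003,0,0,-8.55, 0,-0.0459,0.0099,-0.0003,0,0,-8.55
```

View pics/w11.png

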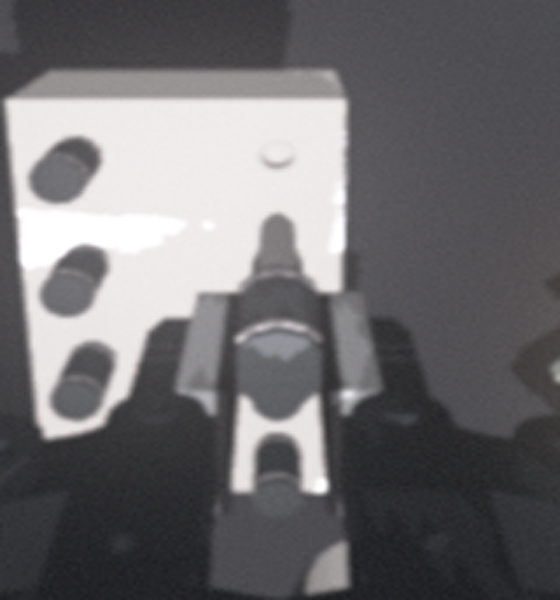

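The pin is held with the shank hanging straight: tip at full-image (259.4,201.7), predicted (258.4,202.7). Moving on to large hole 0.

```bash
python3 -m jog '[0,-0.0324,0.034,0,0,0,-8.55, 0,-0.0371,0.0288,0,0,0,-8.55, 0,-0.041,0.023,0,0,0,-8.55, 0,-0.044,0.0166,0,0,0,-8.55, 0,-0.046,0.01,0,0,0,-8.55, 0,0,0,0,0,0,0,0,0,0,0,0,0,0, 0,0,0,0.025,0,0,0, 0,0,0,0.025,0,0,0,0,0,0,0,0,0,0]' | head -2
python3 -m jog '[0,0,0,0,0,0,0,0,0,0,0,0,0,0,0,0,0,0,0,0,0,0,0,0,0,0,0,0]' | head -2
python3 - <<'E'
from h import *
f=frm(ctrl.get_obs()); go(.6532,-.2374,.1,hole("large",0)[2],0,1,f)
v=grab("wrist"); cv2.imwrite("pics/w12.png",cv2.resize(v[0]["image"][100:300,180:340],None,fx=3.5,fy=3,interpolation=cv2.INTER_CUBIC))
h=hole("large",0); print(proj([[h[0],h[1],.066],[f[0],f[1],f[2]-.0315]],v[1],v[2]).round(1))
E
```

```text
t: 53.28
tool_pos: [0.6518, -0.2379, 0.1077]
t: 53.78
tool_pos: [0.6551, -0.2384, 0.1115]
from [ 0.6551 -0.2384  0.1115 95.8791] rows 1
0,0.0018,0.0012,0.0115,0,0,0.01
[[260.2 194.6]
 [258.7 201.9]]
```

View pics/w12.png

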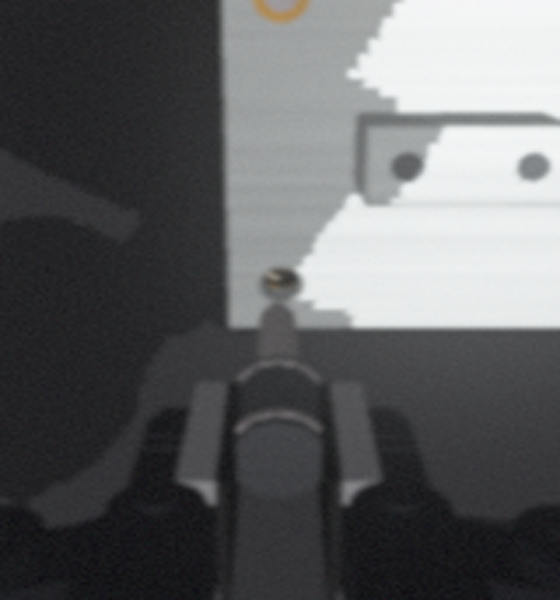

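Hole seen at (260.3,194.3), predicted (260.2,194.6). Small correction, then insert.

```bash
python3 -m jog '[0,0.0021,0.0007,0.006,0,0,0, 0,0,0,0,0,0,0, 0,0,0,0,0,0,0, 0,0,0,0,0,0,0, 0,0,0,0.008,0,0,0, 0,0,0,0.008,0,0,0, 0,0,0,0,0,0,0]'
python3 -m jog '[0,0,0,0.008,0,0,0, 0,0,0,0.008,0,0,0, 0,0,0,0,0,0,0]'
```

```text
t: 54.7
tool_pos: [0.6518, -0.2374, 0.087]
tool_rot: [0.161, -3.135, -0.002]
contact_force: [-0.3, 0.3, -1.3]
opening: 0.0131
t: 55.08
tool_pos: [0.6519, -0.2375, 0.0714]
tool_rot: [0.161, -3.136, -0.002]
contact_force: [-0.2, -0.1, -1.0]
opening: 0.0132
```

It is in, with no force. Continue to seat.

```bash
python3 -m jog '[0,0,0,0.008,0,0,0, 0,0,0,0.008,0,0,0, 0,0,0,0.003,0,0,0, 0,0,0,0,0,0,0]'
python3 -m jog '[0,0,0,0.002,0,0,0, 0,0,0,0.002,0,0,0, 0,0,0,0,0,0,0]'
```

```text
t: 55.58
tool_pos: [0.6524, -0.2378, 0.0533]
tool_rot: [0.161, -3.137, -0.001]
contact_force: [0.3, -0.1, 0.1]
opening: 0.0128
t: 55.95
tool_pos: [0.6527, -0.2379, 0.0499]
tool_rot: [-0.161, 3.137, -0.0]
contact_force: [0.3, 0.3, -1.5]
opening: 0.0129
```

```bash
python3 -m jog '[0,0,0,0.002,0,0,0, 0,0,0,0,0,0,0]'
python3 -m jog '[0.15,0,0,0,0,0,0, 0.35,0,0,0,0,0,0, 0.35,0,0,0,0,0,0, 0.35,0,0,-0.03,0,0,0, 0.35,0,0,-0.05,0,0,0, 0.35,0,0,-0.03,0,0,0, 0.35,0,0,0,0,0,0]'
python3 - <<'E'
from h import *
f=frm(ctrl.get_obs()); go(*RK[6],.12,53.07,.35,None,f)
E
```

```text
t: 56.2
tool_pos: [0.6531, -0.238, 0.0497]
tool_rot: [-0.161, 3.137, -0.0]
contact_force: [-2.2, 1.0, 5.8]
opening: 0.0134
t: 57.08
tool_pos: [0.6547, -0.2388, 0.1619]
tool_rot: [-0.161, 3.131, -0.005]
contact_force: [-0.0, 0.1, -0.7]
opening: 0.03
from [ 0.6547 -0.2388  0.1619 95.88  ] rows 5
0.35,0.0409,-0.0084,0.0084,0,0,8.56, 0.35,0.0392,-0.0144,0.0084,0,0,8.56, 0.35,0.0366,-0.0201,0.0084,0,0,8.56, 0.35,0.0332,-0.0253,0.0084,0,0,8.56, 0.35,0.0290,-0.0300,0.0084,0,0,8.56
```

Seated at 5.8 N, released. Next pin.

```bash
python3 -m jog '[0.35,0.041,-0.0084,0.008,0,0,8.55, 0.35,0.039,-0.0144,0.008,0,0,8.55, 0.35,0.0366,-0.02,0.008,0,0,8.55, 0.35,0.033,-0.0253,0.009,0,0,8.55, 0.35,0.029,-0.03,0.009,0,0,8.6, 0.35,0,0,0,0,0,0, 0.35,0,0,0,0,0,0, 0.35,0,0,0,0,0,0, 0.35,0,0,0,0,0,0, 0.35,0,0,0,0,0,0]' | head -2
python3 - <<'E'
from h import *
f=frm(ctrl.get_obs()); g=go(*RK[6],.041,53.07,.35,1,f)
go(*hole("large",1)[:2],.16,hole("large",1)[2],0,None,(*RK[6],.161,53.07))
E
```

```text
t: 58.32
tool_pos: [0.4545, -0.3006, 0.1159]
from [ 0.4545 -0.3006  0.1159 53.1308] rows 1
0.35,-0.0016,-0.0001,0.0749,0,0,0.06
from [ 0.4557 -0.3016  0.161  53.07  ] rows 5
0,-0.0019,0.0349,0.0002,0,0,-8.56, 0,-0.0070,0.0342,0.0002,0,0,-8.56, 0,-0.0121,0.0328,0.0002,0,0,-8.56, 0,-0.0168,0.0306,0.0002,0,0,-8.56, 0,-0.0212,0.0278,0.0002,0,0,-8.56
```

```bash
python3 -m jog '[0.35,-0.0014,0,0.03,0,0,0, 0.35,0,0,0.03,0,0,0, 0.35,0,0,0.014,0,0,0, 0.35,0,0,0,0,0,0, 0.35,0,0,0,0,0,0, 0,0,0,0,0,0,0, 0,0,0,0,0,0,0, 0,0,0,0,0,0,0]' 60
python3 -m jog '[0,0,0,-0.02,0,0,0, 0,0,0,-0.05,0,0,0, 0,0,0,-0.05,0,0,0, 0,-0.002,0.035,0,0,0,-8.55, 0,-0.007,0.034,0,0,0,-8.55, 0,-0.012,0.033,0,0,0,-8.55, 0,-0.017,0.0305,0,0,0,-8.55, 0,-0.021,0.028,0,0,0,-8.6, 0,0,0,0,0,0,0, 0,0,0,0.025,0,0,0]'
python3 -m jog '[0,0,0,0.025,0,0,0, 0,0,0,0,0,0,0, 0,0,0,0,0,0,0, 0,0,0,0,0,0,0, 0,0,0,0,0,0,0, 0,0,0,0,0,0,0]'
cat >> h.py <<'E'
def pincheck(n,i):
    v=grab("wrist"); f=frm(v[3]); h=hole(n,i); g=cv2.cvtColor(v[0]["image"],cv2.COLOR_BGR2GRAY)
    r=holec(g,v[1],v[2],np.array([h[0],h[1],.066]),.0075)
    if r: print("hole seen off (mm)",(1e3*(r[0][:2]-h[:2])).round(1),r[1:])
    go(h[0],h[1],.1,h[2],0,1,f)
    print("then add tool x +0.7, y -0.4")
    cv2.imwrite(f"pics/pin_{n}{i}.png",cv2.resize(v[0]["image"][100:300,180:340],None,fx=3.5,fy=3,interpolation=cv2.INTER_CUBIC))
E
python3 - <<'E'
from h import *
pincheck("large",1)
E
```

```text
t: 59.32
tool_pos: [0.4561, -0.3025, 0.0436]
tool_rot: [0.994, 2.977, -0.002]
contact_force: [-1.4, 0.4, 5.7]
opening: 0.0124
t: 60.58
tool_pos: [0.5689, -0.1686, 0.1398]
tool_rot: [-0.16, 3.133, -0.005]
contact_force: [-0.2, 0.4, -0.8]
opening: 0.0129
t: 61.32
tool_pos: [0.5677, -0.1678, 0.1124]
tool_rot: [-0.161, 3.137, -0.001]
contact_force: [-0.8, -0.2, -0.6]
opening: 0.0129
hole seen off (mm) [ 1.5 -0.2] (125, np.float64(10.9))
from [ 0.5677 -0.1678  0.1124 95.876 ] rows 1
0,-0.0003,0.0000,0.0124,0,0,0.01
then add tool x +0.7, y -0.4
```

```bash
python3 -m jog '[0,0,-0.0004,0.006,0,0,0, 0,0,0,0,0,0,0, 0,0,0,0.008,0,0,0, 0,0,0,0.008,0,0,0, 0,0,0,0,0,0,0]'
python3 -m jog '[0,0,0,0.008,0,0,0, 0,0,0,0.008,0,0,0, 0,0,0,0,0,0,0]'
```

```text
t: 62.0
tool_pos: [0.5667, -0.1678, 0.0884]
tool_rot: [0.161, -3.136, -0.001]
contact_force: [0.8, -0.3, -0.1]
opening: 0.0128
t: 62.38
tool_pos: [0.5668, -0.1678, 0.0726]
tool_rot: [0.161, -3.136, -0.001]
contact_force: [0.6, -0.3, -1.7]
opening: 0.0128
```

```bash
python3 -m jog '[0,0,0,0.008,0,0,0, 0,0,0,0.008,0,0,0, 0,0,0,0.003,0,0,0, 0,0,0,0,0,0,0]'
python3 -m jog '[0,0,0,0.002,0,0,0, 0,0,0,0.001,0,0,0, 0,0,0,0,0,0,0]'
```

```text
t: 62.88
tool_pos: [0.5672, -0.168, 0.0543]
tool_rot: [0.161, -3.137, -0.001]
contact_force: [-0.2, 0.3, -0.7]
opening: 0.0128
t: 63.25
tool_pos: [0.5674, -0.1681, 0.0518]
tool_rot: [0.161, -3.137, -0.0]
contact_force: [0.5, 0.2, -0.9]
opening: 0.0128
```

```bash
python3 -m jog '[0,0,0,0.002,0,0,0, 0,0,0,0.001,0,0,0, 0,0,0,0,0,0,0]'
python3 -m jog '[0.15,0,0,0,0,0,0, 0.35,0,0,0,0,0,0, 0.35,0,0,0,0,0,0, 0.35,0,0,-0.03,0,0,0, 0.35,0,0,-0.05,0,0,0, 0.35,0,0,-0.03,0,0,0, 0.35,0,0,0,0,0,0]'
python3 - <<'E'
from h import *
f=frm(ctrl.get_obs()); go(*RK[5],.12,53.07,.35,None,f)
g=go(*hole("long",0)[:2],.16,hole("long",0)[2],0,None,(*RK[5],.161,53.07))
E
```

```text
t: 63.62
tool_pos: [0.5683, -0.1682, 0.0516]
tool_rot: [-0.161, 3.136, -0.0]
contact_force: [-4.2, 4.0, 10.8]
opening: 0.0127
t: 64.5
tool_pos: [0.5693, -0.169, 0.1621]
tool_rot: [-0.161, 3.132, -0.004]
contact_force: [-0.2, 0.3, -0.4]
opening: 0.0299
from [ 0.5693 -0.169   0.1621 95.8777] rows 5
0.35,0.0195,-0.0295,0.0084,0,0,8.56, 0.35,0.0148,-0.0321,0.0084,0,0,8.56, 0.35,0.0099,-0.0339,0.0084,0,0,8.56, 0.35,0.0047,-0.0350,0.0084,0,0,8.56, 0.35,-0.0005,-0.0353,0.0084,0,0,8.56
from [ 0.4877 -0.3256  0.161  53.07  ] rows 7
0,0.0070,0.0585,0.0001,0,0,-5.50, 0,0.0014,0.0589,0.0001,0,0,-5.50, 0,-0.0043,0.0588,0.0001,0,0,-5.50, 0,-0.0099,0.0581,0.0001,0,0,-5.50, 0,-0.0154,0.0569,0.0001,0,0,-5.50, 0,-0.0208,0.0552,0.0001,0,0,-5.50, 0,-0.0260,0.0529,0.0001,0,0,-5.50
```

```bash
python3 -m jog '[0.35,0.0195,-0.0295,0.008,0,0,8.55, 0.35,0.0148,-0.032,0.008,0,0,8.55, 0.35,0.01,-0.034,0.008,0,0,8.55, 0.35,0.0047,-0.035,0.008,0,0,8.55, 0.35,-0.0005,-0.0353,0.008,0,0,8.6, 0.35,0,0,0,0,0,0, 0.35,0,0,0,0,0,0, 0.35,0,0,0,0,0,0, 0.35,0,0,0,0,0,0, 0.35,0,0,0,0,0,0]' | head -2
python3 - <<'E'
from h import *
f=frm(ctrl.get_obs()); g=go(*RK[5],.0425,53.07,.35,1,f)
E
```

```text
t: 65.75
tool_pos: [0.4862, -0.3244, 0.119]
from [ 0.4862 -0.3244  0.119  53.1323] rows 1
0.35,-0.0019,-0.0001,0.0765,0,0,0.06
```

```bash
python3 -m jog '[0.35,-0.001,0,0.03,0,0,0, 0.35,0,0,0.03,0,0,0, 0.35,0,0,0.0165,0,0,0, 0.35,0,0,0,0,0,0, 0.35,0,0,0,0,0,0, 0,0,0,0,0,0,0, 0,0,0,0,0,0,0, 0,0,0,0,0,0,0]' 60
python3 -m jog '[0,0,0,-0.02,0,0,0, 0,0,0,-0.05,0,0,0, 0,0,0,-0.05,0,0,0, 0,0.007,0.0585,0,0,0,-5.5, 0,0.0014,0.059,0,0,0,-5.5, 0,-0.0043,0.059,0,0,0,-5.5, 0,-0.01,0.058,0,0,0,-5.5, 0,-0.0154,0.057,0,0,0,-5.5, 0,-0.021,0.055,0,0,0,-5.5, 0,-0.026,0.053,0,0,0,-5.5]' | head -2
python3 -m jog '[0,0,0,0,0,0,0, 0,0,0,0.025,0,0,0, 0,0,0,0.023,0,0,0, 0,0,0,0,0,0,0, 0,0,0,0,0,0,0, 0,0,0,0,0,0,0, 0,0,0,0,0,0,0, 0,0,0,0,0,0,0]'
python3 - <<'E'
from h import *
pincheck("long",0)
E
```

```text
t: 66.75
tool_pos: [0.4877, -0.3263, 0.0442]
tool_rot: [0.994, 2.977, -0.002]
contact_force: [-0.1, -0.1, 6.5]
opening: 0.0128
t: 68.0
tool_pos: [0.6944, 0.0335, 0.1633]
t: 69.0
tool_pos: [0.6941, 0.0317, 0.1149]
tool_rot: [-0.043, 3.14, -0.0]
contact_force: [0.3, -0.3, -0.1]
opening: 0.0129
hole seen off (mm) [ 1.6 -0.4] (146, np.float64(11.0))
from [6.94100e-01 3.17000e-02 1.14900e-01 9.15808e+01] rows 1
0,-0.0005,-0.0003,0.0149,0,0,0.03
then add tool x +0.7, y -0.4
```

```bash
python3 -m jog '[0,0,-0.0006,0.006,0,0,0, 0,0,0,0,0,0,0, 0,0,0,0.009,0,0,0, 0,0,0,0.009,0,0,0, 0,0,0,0,0,0,0]'
python3 -m jog '[0,0,0,0.009,0,0,0, 0,0,0,0.009,0,0,0, 0,0,0,0,0,0,0]'
python3 -m jog '[0,0,0,0.008,0,0,0, 0,0,0,0.008,0,0,0, 0,0,0,0.003,0,0,0, 0,0,0,0,0,0,0]'
```

```text
t: 69.68
tool_pos: [0.6929, 0.0312, 0.0885]
tool_rot: [0.043, -3.139, -0.0]
contact_force: [1.3, -0.0, -0.9]
opening: 0.0128
t: 70.05
tool_pos: [0.6931, 0.0312, 0.0708]
tool_rot: [0.043, -3.139, -0.0]
contact_force: [0.2, -1.0, -1.6]
opening: 0.0123
t: 70.55
tool_pos: [0.6937, 0.0311, 0.053]
tool_rot: [0.043, -3.141, -0.0]
contact_force: [0.0, -0.8, -0.1]
opening: 0.0125
```

```bash
python3 -m jog '[0,0,0,0.002,0,0,0, 0,0,0,0.002,0,0,0, 0,0,0,0,0,0,0]'
python3 -m jog '[0.15,0,0,0,0,0,0, 0.35,0,0,0,0,0,0, 0.35,0,0,0,0,0,0, 0.35,0,0,-0.03,0,0,0, 0.35,0,0,-0.05,0,0,0, 0.35,0,0,-0.03,0,0,0, 0.35,0,0,0,0,0,0]' | head -2
python3 - <<'E'
from h import *
f=frm(ctrl.get_obs()); go(*RK[3],.12,53.07,.35,None,f)
g=go(*hole("long",1)[:2],.16,hole("long",1)[2],0,None,(*RK[3],.161,53.07))
E
```

```text
t: 70.92
tool_pos: [0.6949, 0.0311, 0.0522]
tool_rot: [-0.043, 3.139, -0.0]
contact_force: [-3.6, -0.1, 8.1]
opening: 0.0125
t: 71.8
tool_pos: [0.696, 0.031, 0.1632]
from [6.96000e-01 3.10000e-02 1.63200e-01 9.15767e+01] rows 8
0.35,0.0398,-0.0435,0.0054,0,0,4.81, 0.35,0.0360,-0.0467,0.0054,0,0,4.81, 0.35,0.0319,-0.0495,0.0054,0,0,4.81, 0.35,0.0277,-0.0520,0.0054,0,0,4.81, 0.35,0.0232,-0.0542,0.0054,0,0,4.81, 0.35,0.0186,-0.0559,0.0054,0,0,4.81, 0.35,0.0138,-0.0573,0.0054,0,0,4.81, 0.35,0.0089,-0.0582,0.0054,0,0,4.81
from [ 0.3877 -0.3255  0.161  53.07  ] rows 9
0,0.0074,0.0558,0.0001,0,0,-4.28, 0,0.0032,0.0562,0.0001,0,0,-4.28, 0,-0.0010,0.0563,0.0001,0,0,-4.28, 0,-0.0052,0.0561,0.0001,0,0,-4.28, 0,-0.0094,0.0555,0.0001,0,0,-4.28, 0,-0.0135,0.0547,0.0001,0,0,-4.28, 0,-0.0175,0.0535,0.0001,0,0,-4.28, 0,-0.0214,0.0521,0.0001,0,0,-4.28, 0,-0.0253,0.0503,0.0001,0,0,-4.28
```

```bash
python3 -m jog '[0.35,0.04,-0.0435,0.005,0,0,4.8, 0.35,0.036,-0.0467,0.005,0,0,4.8, 0.35,0.032,-0.0495,0.005,0,0,4.8, 0.35,0.0277,-0.052,0.005,0,0,4.8, 0.35,0.0232,-0.054,0.005,0,0,4.8, 0.35,0.0186,-0.056,0.006,0,0,4.8, 0.35,0.0138,-0.057,0.006,0,0,4.8, 0.35,0.009,-0.058,0.006,0,0,4.9, 0.35,0,0,0,0,0,0, 0.35,0,0,0,0,0,0]' | head -2
python3 -m jog '[0.35,0,0,0,0,0,0, 0.35,0,0,0,0,0,0, 0.35,0,0,0,0,0,0, 0.35,0,0,0,0,0,0]' | head -2
python3 - <<'E'
from h import *
f=frm(ctrl.get_obs()); g=go(*RK[3],.0425,53.07,.35,1,f)
E
```

```text
t: 73.05
tool_pos: [0.3851, -0.3243, 0.1148]
t: 73.55
tool_pos: [0.386, -0.3248, 0.1164]
from [ 0.386  -0.3248  0.1164 53.1234] rows 1
0.35,-0.0018,0.0004,0.0739,0,0,0.05
```

```bash
python3 -m jog '[0.35,-0.0014,0.0004,0.03,0,0,0, 0.35,0,0,0.03,0,0,0, 0.35,0,0,0.0135,0,0,0, 0.35,0,0,0,0,0,0, 0.35,0,0,0,0,0,0, 0,0,0,0,0,0,0, 0,0,0,0,0,0,0, 0,0,0,0,0,0,0]' 60
python3 -m jog '[0,0,0,-0.02,0,0,0, 0,0,0,-0.05,0,0,0, 0,0,0,-0.05,0,0,0, 0,0.0074,0.056,0,0,0,-4.3, 0,0.0032,0.056,0,0,0,-4.3, 0,-0.001,0.0563,0,0,0,-4.3, 0,-0.0052,0.056,0,0,0,-4.3, 0,-0.0094,0.0555,0,0,0,-4.3, 0,-0.0135,0.0547,0,0,0,-4.3, 0,-0.0175,0.0535,0,0,0,-4.3]' | head -2
python3 -m jog '[0,-0.0214,0.052,0,0,0,-4.3, 0,-0.0253,0.0503,0,0,0,-4.1, 0,0,0,0,0,0,0, 0,0,0,0.025,0,0,0, 0,0,0,0.023,0,0,0, 0,0,0,0,0,0,0, 0,0,0,0,0,0,0, 0,0,0,0,0,0,0, 0,0,0,0,0,0,0, 0,0,0,0,0,0,0]'
python3 - <<'E'
from h import *
pincheck("long",1)
E
```

```text
t: 74.55
tool_pos: [0.3879, -0.3265, 0.0445]
tool_rot: [0.994, 2.978, -0.002]
contact_force: [-1.1, 0.9, 6.5]
opening: 0.0129
t: 75.8
tool_pos: [0.5804, 0.0198, 0.1625]
t: 77.05
tool_pos: [0.6352, 0.1162, 0.1154]
tool_rot: [-0.043, 3.14, 0.0]
contact_force: [0.5, -0.2, -1.6]
opening: 0.0128
hole seen off (mm) [1.8 0. ] (124, np.float64(9.3))
from [ 0.6352  0.1162  0.1154 91.5777] rows 1
0,-0.0012,-0.0003,0.0154,0,0,0.03
then add tool x +0.7, y -0.4
```

```bash
python3 -m jog '[0,-0.0008,-0.0006,0.006,0,0,0, 0,0,0,0,0,0,0, 0,0,0,0.009,0,0,0, 0,0,0,0.009,0,0,0, 0,0,0,0,0,0,0]'
python3 -m jog '[0,0,0,0.009,0,0,0, 0,0,0,0.009,0,0,0, 0,0,0,0,0,0,0]'
python3 -m jog '[0,0,0,0.008,0,0,0, 0,0,0,0.008,0,0,0, 0,0,0,0.003,0,0,0, 0,0,0,0,0,0,0]'
```

```text
t: 77.72
tool_pos: [0.6347, 0.1156, 0.0891]
tool_rot: [0.043, -3.139, 0.0]
contact_force: [0.4, -0.2, -0.7]
opening: 0.0126
t: 78.1
tool_pos: [0.6349, 0.1156, 0.0714]
tool_rot: [0.043, -3.139, 0.0]
contact_force: [-0.2, -0.2, -0.0]
opening: 0.0127
t: 78.6
tool_pos: [0.6354, 0.1156, 0.0534]
tool_rot: [0.043, -3.141, -0.0]
contact_force: [0.4, 0.9, -0.4]
opening: 0.0127
```

```bash
python3 -m jog '[0,0,0,0.002,0,0,0, 0,0,0,0.002,0,0,0, 0,0,0,0,0,0,0]'
python3 -m jog '[0.15,0,0,0,0,0,0, 0.35,0,0,0,0,0,0, 0.35,0,0,0,0,0,0, 0.35,0,0,-0.03,0,0,0, 0.35,0,0,-0.05,0,0,0, 0.35,0,0,-0.03,0,0,0, 0.35,0,0,0,0,0,0]' | head -2
python3 - <<'E'
from h import *
f=frm(ctrl.get_obs()); go(*RK[2],.12,53.07,.35,None,f)
g=go(*hole("small",0)[:2],.16,hole("small",0)[2],0,None,(*RK[2],.161,53.07))
E
```

```text
t: 78.97
tool_pos: [0.6367, 0.1157, 0.0525]
tool_rot: [-0.043, 3.139, -0.0]
contact_force: [-3.8, -0.2, 7.9]
opening: 0.0123
t: 79.85
tool_pos: [0.6378, 0.1158, 0.1635]
from [ 0.6378  0.1158  0.1635 91.5792] rows 9
0.35,0.0257,-0.0510,0.0048,0,0,4.28, 0.35,0.0218,-0.0528,0.0048,0,0,4.28, 0.35,0.0178,-0.0543,0.0048,0,0,4.28, 0.35,0.0137,-0.0554,0.0048,0,0,4.28, 0.35,0.0095,-0.0563,0.0048,0,0,4.28, 0.35,0.0053,-0.0569,0.0048,0,0,4.28, 0.35,0.0010,-0.0571,0.0048,0,0,4.28, 0.35,-0.0032,-0.0570,0.0048,0,0,4.28, 0.35,-0.0075,-0.0566,0.0048,0,0,4.28
from [ 0.4196 -0.3496  0.161  53.07  ] rows 12
0,0.0223,0.0515,0.0001,0,0,-1.44, 0,0.0210,0.0520,0.0001,0,0,-1.44, 0,0.0197,0.0525,0.0001,0,0,-1.44, 0,0.0184,0.0530,0.0001,0,0,-1.44, 0,0.0170,0.0534,0.0001,0,0,-1.44, 0,0.0157,0.0538,0.0001,0,0,-1.44, 0,0.0143,0.0542,0.0001,0,0,-1.44, 0,0.0130,0.0546,0.0001,0,0,-1.44, 0,0.0116,0.0549,0.0001,0,0,-1.44, 0,0.0102,0.0551,0.0001,0,0,-1.44, 0,0.0088,0.0554,0.0001,0,0,-1.44, 0,0.0074,0.0556,0.0001,0,0,-1.44
```

```bash
python3 -m jog '[0.35,0.0257,-0.051,0.005,0,0,4.3, 0.35,0.0218,-0.0528,0.005,0,0,4.3, 0.35,0.0178,-0.0543,0.005,0,0,4.3, 0.35,0.0137,-0.0554,0.005,0,0,4.3, 0.35,0.0095,-0.0563,0.005,0,0,4.3, 0.35,0.0053,-0.0569,0.005,0,0,4.3, 0.35,0.001,-0.0571,0.005,0,0,4.3, 0.35,-0.0032,-0.057,0.004,0,0,4.2, 0.35,-0.0075,-0.0566,0.004,0,0,4.2, 0.35,0,0,0,0,0,0]' | head -2
python3 -m jog '[0.35,0,0,0,0,0,0, 0.35,0,0,0,0,0,0, 0.35,0,0,0,0,0,0, 0.35,0,0,0,0,0,0, 0.35,0,0,0,0,0,0]' | head -2
python3 - <<'E'
from h import *
f=frm(ctrl.get_obs()); g=go(*RK[2],.0425,53.07,.35,1,f)
E
```

```text
t: 81.1
tool_pos: [0.4141, -0.3512, 0.1143]
t: 81.72
tool_pos: [0.417, -0.3491, 0.1169]
from [ 0.417  -0.3491  0.1169 53.119 ] rows 1
0.35,-0.0024,0.0012,0.0744,0,0,0.05
```

```bash
python3 -m jog '[0.35,-0.0019,0.001,0.03,0,0,0, 0.35,0,0,0.03,0,0,0, 0.35,0,0,0.014,0,0,0, 0.35,0,0,0,0,0,0, 0.35,0,0,0,0,0,0, 0,0,0,0,0,0,0, 0,0,0,0,0,0,0, 0,0,0,0,0,0,0]' 60
python3 -m jog '[0,0,0,-0.02,0,0,0, 0,0,0,-0.05,0,0,0, 0,0,0,-0.05,0,0,0, 0,0.0223,0.0515,0,0,0,-1.4, 0,0.021,0.052,0,0,0,-1.4, 0,0.0197,0.0525,0,0,0,-1.4, 0,0.0184,0.053,0,0,0,-1.4, 0,0.017,0.0534,0,0,0,-1.5, 0,0.0157,0.0538,0,0,0,-1.5, 0,0.0143,0.0542,0,0,0,-1.5]' | head -2
python3 -m jog '[0,0.013,0.0546,0,0,0,-1.4, 0,0.0116,0.0549,0,0,0,-1.4, 0,0.0102,0.0551,0,0,0,-1.4, 0,0.0088,0.0554,0,0,0,-1.5, 0,0.0074,0.0556,0,0,0,-1.5, 0,0,0,0,0,0,0, 0,0,0,0.025,0,0,0, 0,0,0,0.023,0,0,0, 0,0,0,0,0,0,0, 0,0,0,0,0,0,0]' | head -2
python3 -m jog '[0,0,0,0,0,0,0, 0,0,0,0,0,0,0, 0,0,0,0,0,0,0]'
python3 - <<'E'
from h import *
pincheck("small",0)
E
```

```text
t: 82.72
tool_pos: [0.4199, -0.3507, 0.0446]
tool_rot: [0.994, 2.977, -0.002]
contact_force: [-0.6, 1.1, 5.9]
opening: 0.0129
t: 83.98
tool_pos: [0.511, 0.0336, 0.1639]
t: 85.22
tool_pos: [0.5768, 0.3041, 0.1154]
t: 85.6
tool_pos: [0.5768, 0.3046, 0.1153]
tool_rot: [0.535, 3.095, 0.001]
contact_force: [-0.4, -0.1, -0.6]
opening: 0.0122
hole seen off (mm) [ 1.3 -0.8] (150, np.float64(10.5))
from [ 0.5768  0.3046  0.1153 70.3774] rows 1
0,0.0003,0.0002,0.0153,0,0,0.02
then add tool x +0.7, y -0.4
```

```bash
python3 -m jog '[0,0.0004,-0.0002,0.006,0,0,0, 0,0,0,0,0,0,0, 0,0,0,0.009,0,0,0, 0,0,0,0.009,0,0,0, 0,0,0,0,0,0,0]'
python3 -m jog '[0,0,0,0.009,0,0,0, 0,0,0,0.009,0,0,0, 0,0,0,0,0,0,0]'
python3 -m jog '[0,0,0,0.008,0,0,0, 0,0,0,0.008,0,0,0, 0,0,0,0.003,0,0,0, 0,0,0,0,0,0,0]'
```

```text
t: 86.28
tool_pos: [0.5751, 0.3041, 0.089]
tool_rot: [-0.535, -3.093, 0.002]
contact_force: [0.2, 0.3, -0.4]
opening: 0.0126
t: 86.65
tool_pos: [0.5753, 0.3042, 0.0713]
tool_rot: [-0.535, -3.094, 0.002]
contact_force: [0.7, -0.6, -1.4]
opening: 0.0125
t: 87.15
tool_pos: [0.5759, 0.3045, 0.0535]
tool_rot: [-0.535, -3.095, 0.0]
contact_force: [0.9, -0.3, -0.8]
opening: 0.0125
```

```bash
python3 -m jog '[0,0,0,0.002,0,0,0, 0,0,0,0.002,0,0,0, 0,0,0,0,0,0,0]'
python3 -m jog '[0.15,0,0,0,0,0,0, 0.35,0,0,0,0,0,0, 0.35,0,0,0,0,0,0, 0.35,0,0,-0.03,0,0,0, 0.35,0,0,-0.05,0,0,0, 0.35,0,0,-0.03,0,0,0, 0.35,0,0,0,0,0,0]' | head -2
python3 - <<'E'
from h import *
f=frm(ctrl.get_obs()); go(*RK[1],.12,53.07,.35,None,f)
g=go(*hole("small",1)[:2],.16,hole("small",1)[2],0,None,(*RK[1],.161,53.07))
E
```

```text
t: 87.52
tool_pos: [0.5769, 0.3047, 0.0525]
tool_rot: [0.535, 3.094, 0.0]
contact_force: [-3.1, -2.5, 8.8]
opening: 0.0129
t: 88.4
tool_pos: [0.578, 0.3053, 0.1635]
from [ 0.578   0.3053  0.1635 70.3815] rows 12
0.35,-0.0091,-0.0568,0.0036,0,0,1.44, 0.35,-0.0105,-0.0566,0.0036,0,0,1.44, 0.35,-0.0119,-0.0563,0.0036,0,0,1.44, 0.35,-0.0133,-0.0560,0.0036,0,0,1.44, 0.35,-0.0147,-0.0556,0.0036,0,0,1.44, 0.35,-0.0161,-0.0552,0.0036,0,0,1.44, 0.35,-0.0175,-0.0548,0.0036,0,0,1.44, 0.35,-0.0189,-0.0544,0.0036,0,0,1.44, 0.35,-0.0203,-0.0539,0.0036,0,0,1.44, 0.35,-0.0216,-0.0533,0.0036,0,0,1.44, 0.35,-0.0229,-0.0528,0.0036,0,0,1.44, 0.35,-0.0243,-0.0522,0.0036,0,0,1.44
from [ 0.4516 -0.3736  0.161  53.07  ] rows 13
0,0.0291,0.0503,0.0001,0,0,-1.33, 0,0.0279,0.0510,0.0001,0,0,-1.33, 0,0.0267,0.0516,0.0001,0,0,-1.33, 0,0.0255,0.0522,0.0001,0,0,-1.33, 0,0.0243,0.0528,0.0001,0,0,-1.33, 0,0.0230,0.0534,0.0001,0,0,-1.33, 0,0.0218,0.0539,0.0001,0,0,-1.33, 0,0.0205,0.0544,0.0001,0,0,-1.33, 0,0.0193,0.0548,0.0001,0,0,-1.33, 0,0.0180,0.0553,0.0001,0,0,-1.33, 0,0.0167,0.0557,0.0001,0,0,-1.33, 0,0.0154,0.0560,0.0001,0,0,-1.33, 0,0.0141,0.0564,0.0001,0,0,-1.33
```

```bash
python3 -m jog '[0.35,-0.009,-0.0568,0.004,0,0,1.4, 0.35,-0.0105,-0.0566,0.004,0,0,1.4, 0.35,-0.012,-0.0563,0.004,0,0,1.4, 0.35,-0.0133,-0.056,0.004,0,0,1.4, 0.35,-0.0147,-0.0556,0.004,0,0,1.5, 0.35,-0.016,-0.0552,0.004,0,0,1.5, 0.35,-0.0175,-0.0548,0.004,0,0,1.5, 0.35,-0.019,-0.0544,0.003,0,0,1.4, 0.35,-0.0203,-0.0539,0.003,0,0,1.4, 0.35,-0.0216,-0.0533,0.003,0,0,1.4]' | head -2
python3 -m jog '[0.35,-0.0229,-0.0528,0.003,0,0,1.5, 0.35,-0.0243,-0.0522,0.003,0,0,1.5, 0.35,0,0,0,0,0,0, 0.35,0,0,0,0,0,0, 0.35,0,0,0,0,0,0, 0.35,0,0,0,0,0,0, 0.35,0,0,0,0,0,0, 0.35,0,0,0,0,0,0]' | head -2
python3 - <<'E'
from h import *
f=frm(ctrl.get_obs()); g=go(*RK[1],.0425,53.07,.35,1,f)
E
```

```text
t: 89.65
tool_pos: [0.4697, -0.2624, 0.1205]
t: 90.65
tool_pos: [0.4506, -0.3743, 0.117]
from [ 0.4506 -0.3743  0.117  53.1155] rows 1
0.35,-0.0004,0.0011,0.0745,0,0,0.05
```

```bash
python3 -m jog '[0.35,0,0.001,0.03,0,0,0, 0.35,0,0,0.03,0,0,0, 0.35,0,0,0.014,0,0,0, 0.35,0,0,0,0,0,0, 0.35,0,0,0,0,0,0, 0,0,0,0,0,0,0, 0,0,0,0,0,0,0, 0,0,0,0,0,0,0]' 60
python3 -m jog '[0,0,0,-0.02,0,0,0, 0,0,0,-0.05,0,0,0, 0,0,0,-0.05,0,0,0, 0,0.029,0.0503,0,0,0,-1.3, 0,0.028,0.051,0,0,0,-1.3, 0,0.0267,0.0516,0,0,0,-1.3, 0,0.0255,0.0522,0,0,0,-1.3, 0,0.0243,0.0528,0,0,0,-1.3, 0,0.023,0.0534,0,0,0,-1.4, 0,0.0218,0.0539,0,0,0,-1.4]' | head -2
python3 -m jog '[0,0.0205,0.0544,0,0,0,-1.3, 0,0.0193,0.0548,0,0,0,-1.3, 0,0.018,0.0553,0,0,0,-1.3, 0,0.0167,0.0557,0,0,0,-1.3, 0,0.0154,0.056,0,0,0,-1.4, 0,0.0141,0.0564,0,0,0,-1.4, 0,0,0,0,0,0,0, 0,0,0,0.025,0,0,0, 0,0,0,0.023,0,0,0, 0,0,0,0,0,0,0]' | head -2
python3 -m jog '[0,0,0,0,0,0,0, 0,0,0,0,0,0,0, 0,0,0,0,0,0,0,0,0,0,0,0,0,0]'
python3 - <<'E'
from h import *
pincheck("small",1)
E
```

```text
t: 91.65
tool_pos: [0.452, -0.3747, 0.0446]
tool_rot: [0.994, 2.977, -0.002]
contact_force: [0.4, 0.6, 6.2]
opening: 0.0123
t: 92.9
tool_pos: [0.5003, 0.0319, 0.1639]
t: 94.15
tool_pos: [0.541, 0.3744, 0.1116]
t: 94.65
tool_pos: [0.5432, 0.3763, 0.1154]
tool_rot: [0.535, 3.095, 0.001]
contact_force: [-0.9, -0.4, -0.1]
opening: 0.0129
hole seen off (mm) [-1.5  0.6] (99, np.float64(5.6))
from [ 0.5432  0.3763  0.1154 70.3796] rows 1
0,0.0006,-0.0001,0.0154,0,0,0.02
then add tool x +0.7, y -0.4
```

```bash
python3 -m jog '[0,0.0006,-0.0004,0.006,0,0,0, 0,0,0,0,0,0,0, 0,0,0,0.009,0,0,0, 0,0,0,0.005,0,0,0, 0,0,0,0,0,0,0]'
python3 -m jog '[0,0,0,0.006,0,0,0, 0,0,0,0.007,0,0,0, 0,0,0,0,0,0,0]'
```

```text
t: 95.32
tool_pos: [0.5417, 0.3757, 0.0937]
tool_rot: [-0.535, -3.094, 0.002]
contact_force: [-0.3, 0.2, -0.1]
opening: 0.0126
t: 95.7
tool_pos: [0.5417, 0.3758, 0.0807]
tool_rot: [-0.535, -3.094, 0.001]
contact_force: [0.6, 0.3, -0.6]
opening: 0.0127
```

```bash
python3 -m jog '[0,0,0,0.009,0,0,0, 0,0,0,0,0,0,0]'
python3 -m jog '[0,0,0,0.008,0,0,0, 0,0,0,0.008,0,0,0, 0,0,0,0.003,0,0,0, 0,0,0,0,0,0,0]'
python3 -m jog '[0,0,0,0.002,0,0,0, 0,0,0,0.002,0,0,0, 0,0,0,0,0,0,0]'
```

```text
t: 95.95
tool_pos: [0.5416, 0.3758, 0.0716]
tool_rot: [-0.535, -3.094, 0.001]
contact_force: [0.7, 0.8, -0.4]
opening: 0.0127
t: 96.45
tool_pos: [0.5422, 0.3761, 0.0535]
tool_rot: [-0.535, -3.095, 0.0]
contact_force: [0.8, -1.2, 0.4]
opening: 0.0128
t: 96.82
tool_pos: [0.543, 0.3762, 0.0526]
tool_rot: [0.535, 3.094, 0.001]
contact_force: [-3.5, -2.6, 9.0]
opening: 0.0127
```

All six are seated. Release, lift, back off toward the base side and look.

```bash
python3 -m jog '[0.15,0,0,0,0,0,0, 0.35,0,0,0,0,0,0, 0.35,0,0,0,0,0,0, 0.35,0,0,-0.03,0,0,0, 0.35,0,0,-0.05,0,0,0, 0.35,0,0,-0.05,0,0,0, 0.35,0.03,-0.05,-0.03,0,0,0, 0.35,0.03,-0.05,-0.03,0,0,0, 0.35,0.03,-0.05,-0.03,0,0,0, 0.35,0.03,-0.05,0,0,0,0]' | head -2
python3 - <<'E'
from h import *
t=grab("top")[0]["image"]; s=grab("scene")[0]["image"]
cv2.imwrite("pics/end_top.png",cv2.resize(t[85:270,100:430],None,fx=2.4,fy=2.4,interpolation=cv2.INTER_CUBIC))
cv2.imwrite("pics/end_scene.png",cv2.resize(s[150:310,140:400],None,fx=3,fy=3,interpolation=cv2.INTER_CUBIC))
E
```

```text
t: 98.08
tool_pos: [0.3682, 0.2327, 0.2685]
```

View pics/end_top.png

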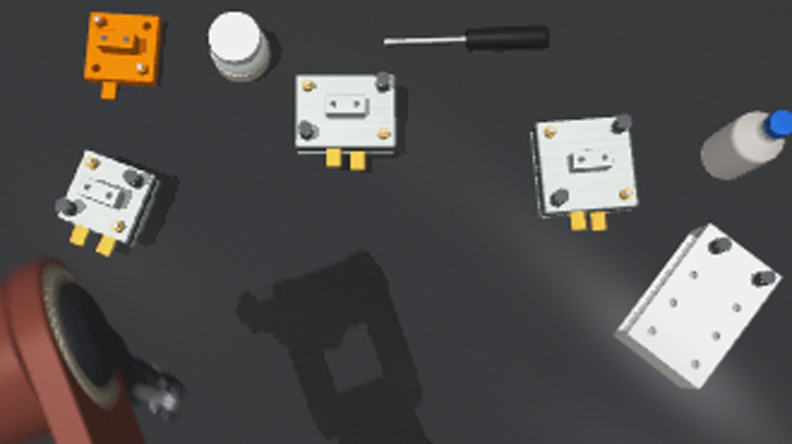

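View pics/end_scene.png

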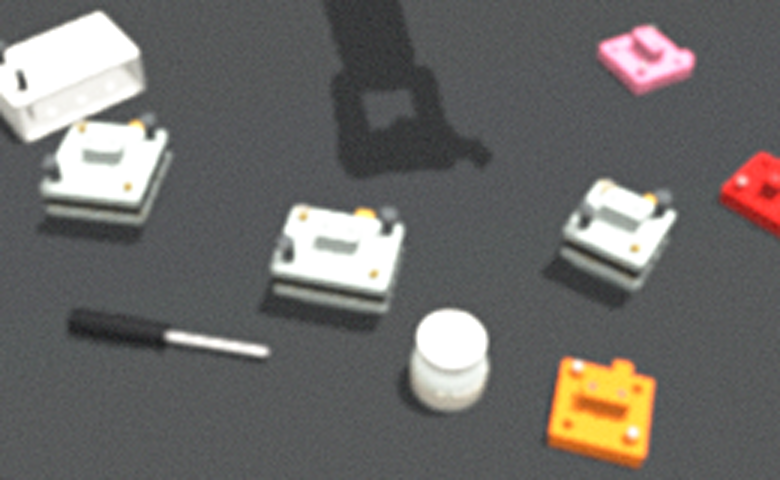

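The end views show all three fixtures closed with both tabs together and two knobs on each plate. Two pins are left in the rack, and the bottle, jar and screwdriver look untouched.

```bash
python3 -m jog '[0.35,0,0,0,0,0,0,0.35,0,0,0,0,0,0,0.35,0,0,0,0,0,0]' | head -2; python3 -c "
from station import ctrl
print(ctrl.finish_job())"
```

```text
t: 98.55
tool_pos: [0.369, 0.2336, 0.2652]
the job is handed in; nothing more can be done
None
```

All three upper halves (small, long and large) were on the bench. I set each on its own lower half with the tabs on the same side and pushed a rack pin into both holes of each. I handed the job in at 98.6 s.

**Last checks:**
- **Plates:** after placing, each measured within about 0.5 mm and 0.4° of its lower half.
- **Pins:** all six went through with almost no side force. They stopped at the expected seating height with about 6–11 N, so the knobs rest on the plates.
- **Surroundings:** the final top and scene pictures show two knobs per fixture and paired tabs. The bottle, jar, screwdriver and look-alikes appear where they were; I compared those by eye only.

**What disagreed or went wrong:**
- **Fingertips:** they sit roughly 22–30 mm behind the stated TCP. My first closes on the large plate missed its rib, so I went lower after that.
- **Large plate:** I gripped and released it twice on the bench while measuring, which moved it about 1 mm.
- **Long plate:** it had been knocked about 28 mm aside, so I measured it again before picking it up.
- **Hole readings:** with a pin in view, the automatic hole reading was off by 1.3–1.8 mm, probably because it picked up the pin. I ignored it and used the earlier hole measurements.

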